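# Assemble the terraced tower on its display plinth

### The arm

A 6-joint arm with a two-finger parallel gripper is mounted at the origin on a cart in front of the work surface, level with it; the furniture and walls round the work are solid. World frame = base frame: x ahead of the robot, y to its left, z up, the work surface at z = 0. Lengths are in m, angles in rad, forces in N, time in s.
With the tool pointing down it reaches from about 0.3 to 0.875 m from the base axis. Payload 6.4 kg.
Tool frame: the origin (TCP) lies midway between the tips of the shut fingers; the grasp point (between the pads) lies 19 mm behind it (ctrl.tcp_to_grasp is the distance from the TCP to the grasp point, in m); z points along the fingers, y is the direction in which the jaws open and shut (so a half turn about z gives the same grasp; the last joint's range is limited). The gripper opens to 85 mm and grips with 20 to 120 N. Pads are 22 mm wide; open, the fingers measure 114 mm over their backs; the gripper's body (76 mm by 85 mm) begins 54 mm behind the grasp point. The pads swing forward as they close: fully open they stand 13 mm farther back than shut.
Start: joints at [1.108, 0.181, 1.607, -0, 1.354, -0.206], TCP at [0.146, 0.556, 0.194] pointing down, gripper open.
Joint ranges: [-2.99, 2.99], [-0.89, 2.07], [0.3, 2.58], [-1.14, 4.28], [0, 2.63], [-3.12, 3.12]. Speed limits (rad/s): [2.57, 2.57, 3.01, 3.14, 3.14, 3.14].

### API

Orientations are given as a unit quaternion [w, x, y, z].
In Python, from bench import monitor, imaging, order, spotter, ctrl gives the robot as it stands.
- The arm moves only by the shell command python3 -m pendant 'ROWS'. ROWS is JSON, a list that holds one entry, the list of rows, each a list of 5 numbers: the shift along the world's x, y, z in mm, then the turn about the world's z in degrees, then the finger opening in mm, from 0 to 85.4. A call has 1 to 8 rows; each row shifts and turns the commanded pose from where the row before left it; what a row does not reach is not made up. A row lasts 1/8 s, in which the tool goes at most 62.5 mm and 10.7 degrees, less where a joint would pass 70% of its speed; a pose out of reach is approached as far as the arm can. A call with a gripper value outside its range is refused whole. The fingers move at their own pace and stop on an object; the grip force is fixed at half the most. Time passes only in rows, so rows that do not move let the fingers close. It gives the time, the measured TCP pose, the force and the opening at its end, in the units of the state.
- monitor.get_obs(): the state, without advancing time (a new reading comes with each control period).
- imaging.camera(name): name is "scene" or "top" or "wrist"; returns a dict with "img" (400x640x3 uint8, red, green, blue), "vfov" (degrees; the focal length in pixels is half the picture's height over the tangent of half this angle, whatever the lens; pixels are square), "cx", "cy" (the principal point, pixels), "origin" and "orientation" of the camera in the world. Camera axes: x right, y down, z forward; pixel columns grow to the right and rows downward; lengths in m; the calibration is good to about 2 mm. A picture is of the moment at which its call begins. There is no depth.
- order.hand_in(): hands the job in, once; it reports no verdict.
Trained networks look in the newest picture that a camera, given by its name, has taken for a name from the list of things; names that differ only in an ending like _2 or _b are one class to them, and where a whole thing is asked for, a point or a joint stands for the part that bears it (a point fixed in the world has none). Each returns a list of dicts, best first, with "confidence" (0 to 1); they miss things now and then, are a little off and sometimes report something else, mostly with a low value. They report only what shows in the picture. A call takes as long as a camera call. They do not tell look-alikes from the thing itself.
- spotter.recognise(camera, thing): "at" ([x, y, z] in m, in the coordinates of the camera as it stood for that picture, good to about 4 mm: the middle of the surface that is visible of it).
- spotter.tip_of(camera, thing): "at" ([x, y, z] in m, in the coordinates of the camera as it stood for that picture, good to about 4 mm: a listed point, or the origin of a listed thing).
The state is a dict: "time_s": time; "q": joint angles; "dq": joint speeds; "joint_efforts": joint torques, N m; "eef_pos": TCP position; "eef_rot": TCP orientation; "wrist_force": force on the tool from outside, world axes, zero at the start; "torque": the same for the moment, N m; "opening": opening from 0.0 (shut) to 1.0 (fully open).
Only numpy, scipy, OpenCV 4.12 (cv2) and the standard library are available. Lean on these libraries where they do the work, as an engineer would, in place of code of your own. Each camera call takes 0.05 s, during which the arm holds its last target. There are 200 camera calls.

### The job

Put the model tower together on its black display plinth. First take the little barrel off the plinth and stand it upright in the middle of the roof plate on the right, then seat the ground storey fully down on the plinth's two pegs. Stack all the closed upper storeys that are there squarely and centred on it, running the same way, the longest lowest and the shortest uppermost; then set the small dome squarely on top, and last of all push the plinth's toggle switch over to its far side; leave the other things where they stand.

Things in the scene. Friction and masses are not known exactly. Their poses are not given: they have to be found in the camera images.
- plinth: black display plinth, 90 (x) x 250 (y) x 18 mm, fixed to the table; origin at the centre of its underside. Tower seat with a white light lens at its +y end, toggle switch at its -y end.
- seat (a point): centre of the tower seat: point on the plinth's top face midway between two fixed upright aluminium pegs, which stand 38 mm either way along the plinth's y; each peg is 10 mm in diameter and 11 mm high, the upper 5 mm a cone. Axes as the plinth's.
- switch_tip (a point): centre of the 26 mm white ball on the tip of the plinth's toggle switch: a 10 mm steel stick on a grey housing (70 x 50 x 25 mm high) whose middle is 140 mm from the seat along the plinth's -y. The pivot is 22 mm above the plinth's top, the ball's centre 50 mm from it. The ball leans toward the plinth's -x (the robot) when off.
- switch (a joint): angle of the toggle switch about the plinth's y axis: 0 off (leaning 0.5 rad from upright to plinth -x), 0.5 upright, 1.0 fully over to plinth +x; it stays where it is left. A push of a few N on ball or stick turns it.
- ground: ground storey of the tower, sand-coloured block with doors, 56 (x) x 108 (y) x 40 mm, flat closed top; origin at the centre of its underside. In the underside two round holes, 13 mm wide and 14 mm deep, 38 mm either way along y, take the pegs; either way round fits. Grasp across the 56 mm.
- storey_a: upper storey, closed sand-coloured block with windows, 56 (x) x 96 (y) x 34 mm, the longest; flat top and bottom, origin at the centre of its underside. Grasp across the 56 mm. Two to four of the four upper storeys are there.
- storey_b: upper storey, closed sand-coloured block with windows, 56 (x) x 84 (y) x 34 mm, second longest; flat top and bottom, origin at the centre of its underside. Grasp across the 56 mm. Two to four of the four upper storeys are there.
- storey_c: upper storey, closed sand-coloured block with windows, 56 (x) x 72 (y) x 34 mm, third longest; flat top and bottom, origin at the centre of its underside. Grasp across the 56 mm. Two to four of the four upper storeys are there.
- storey_d: upper storey, closed sand-coloured block with windows, 56 (x) x 60 (y) x 34 mm, the shortest; flat top and bottom, origin at the centre of its underside. Grasp across the 56 mm. Two to four of the four upper storeys are there.
- dome: small plaster dome, 44 mm wide, on a 56 x 56 x 4 mm tile, 26 mm high in all; origin at the centre of its underside. Grasp the dome low down, just above the tile.
- barrel: small dark model barrel, 26 mm in diameter, 34 mm high, standing upright on the plinth between the pegs at the start; origin at the centre of its underside.
- plate: flat roof plate lying on the table to the robot's right, fixed, 89 (x) x 109 (y) x 5 mm; origin at the centre of its underside.
- well: little well on a round sanded base, 86 x 85 x 22 mm, a bystander near the table's front edge; origin at its underside.
- glue: white glue bottle with orange cap, 30 mm wide, 74 mm high, a bystander behind the work; origin at its underside.
Things that resemble listed ones, but are neither listed nor needed, are in the scene too. Leave any blue or yellow look-alike of the barrel alone.

How it is judged:
By the outcome, as a careful person would: the job done as asked, in the order asked, and still so for the second after the job is handed in, with the robot touching nothing.
Of storey_a, storey_b, storey_c, storey_d only 2 to 4 are there at a start; the rules pass over those that are not, and their reading is None.
At some moment in a run one of ground may be knocked a few centimetres aside while the robot is not near it.
Once in a run the grip may slacken for a moment while it holds something.
It also fails if it takes over 210 s, if anything falls off the work surface, if the arm or the gripper's body presses on something with over 40 N, if the wrist force passes 120 N, or if a joint passes its speed limit or range.

## Working session

There is one attempt and no reset: what is moved stays moved. The work goes in short steps, Python scripts to look and compute and a shell command to move; the robot and the scene stay as the last step left them, time stands still between calls to the robot, and variables do not carry over. Pictures are saved under pics/ and viewed, about 12 in all and at most 16, crops included, and the job is handed in when it is done.

```bash
ls; mkdir -p pics
cat > h.py <<'E'
import numpy as np, cv2
from bench import monitor, imaging, order, spotter, ctrl
from scipy.spatial.transform import Rotation as R
def rot(q): return R.from_quat([q[1],q[2],q[3],q[0]]).as_matrix()
def shot(cam,name=None):
    c=imaging.camera(cam)
    if name: cv2.imwrite(f'pics/{name}.png',c['img'][...,::-1])
    return c
def foc(c): return c['img'].shape[0]/2/np.tan(np.radians(c['vfov'])/2)
def w(c,p): return rot(c['orientation'])@np.array(p)+np.array(c['origin'])
def pix(c,P):
    p=rot(c['orientation']).T@(np.array(P)-np.array(c['origin'])); f=foc(c)
    return np.array([c['cx']+f*p[0]/p[2], c['cy']+f*p[1]/p[2]])
def ray(c,uv,z):
    f=foc(c); d=rot(c['orientation'])@np.array([(uv[0]-c['cx'])/f,(uv[1]-c['cy'])/f,1]); o=np.array(c['origin'])
    return o+d*(z-o[2])/d[2]
def find(c,cam,things,fn='tip_of',mn=0.2):
    for t in things:
        for r in getattr(spotter,fn)(cam,t):
            if r['confidence']>=mn:
                P=w(c,r['at']); print(t,fn[:3],round(r['confidence'],2),np.round(P*1000,0),np.round(pix(c,P)))
def st():
    o=monitor.get_obs(); print('t',round(o['time_s'],2),'tcp',np.round(np.array(o['eef_pos'])*1000,1),'yaw(jaw y)',jaw(o),'F',np.round(o['wrist_force'],1),'open',round(o['opening'],3),'q',np.round(o['q'],2))
def jaw(o):
    y=rot(o['eef_rot'])[:,1]; return round(np.degrees(np.arctan2(y[1],y[0])),1)
E
python3 - <<'E'
from h import *
st(); print(ctrl.tcp_to_grasp)
T=['plinth','seat','switch_tip','ground','storey_a','dome','barrel','plate','well','glue']
for cam in ['top','scene']:
    c=shot(cam,cam+'0'); print(cam,c['origin'],c['vfov'],c['cx'],c['cy'])
    find(c,cam,T)
E
```

```text
pics
t 0.0 tcp [145.7 555.6 193.4] yaw(jaw y) 75.3 F [-0.1  0.  -0.5] open 1.001 q [ 1.11  0.18  1.61  0.    1.35 -0.21]
0.0187
top [0.29335109 0.02340321 1.32993195] 42.00162372848151 326.96778962481545 210.9086714846224
plinth tip 0.78 [600. -75.  -4.] [374. 202.]
seat tip 0.93 [608. -23.  20.] [354. 195.]
seat tip 0.58 [618. -24.  20.] [355. 191.]
switch_tip tip 0.42 [ 565. -157.   86.] [410. 209.]
ground tip 0.74 [450. -33.  -4.] [355. 258.]
ground tip 0.74 [ 461. -270.   -1.] [448. 258.]
ground tip 0.62 [414. 157.   3.] [279. 267.]
storey_a tip 0.61 [571. 355.  -5.] [209. 203.]
storey_a tip 0.6 [ 565. -156.   90.] [409. 209.]
storey_a tip 0.56 [417. 333.   1.] [211. 262.]
dome tip 0.86 [ 607. -299.   -2.] [459. 203.]
barrel tip 0.68 [619. -20.  17.] [353. 191.]
barrel tip 0.64 [717. -98.  -7.] [384. 159.]
barrel tip 0.6 [568. 354.  -3.] [209. 204.]
plate tip 0.79 [ 460. -265.   -2.] [445. 259.]
plate tip 0.21 [416. 159.   1.] [279. 266.]
well tip 0.94 [ 335. -212.    4.] [424. 307.]
glue tip 0.59 [730. 163.   1.] [287. 149.]
glue tip 0.45 [413. 159.  -1.] [279. 267.]
scene [ 0.06479292 -0.54378931  0.7637642 ] 49.72017862383049 316.2668073940403 199.5415653955179
plinth tip 0.95 [599. -75.   1.] [368. 233.]
seat tip 0.72 [606. -20.  19.] [354. 214.]
seat tip 0.7 [ 335. -212.    0.] [319. 338.]
switch_tip tip 0.66 [ 566. -155.   92.] [386. 233.]
ground tip 0.94 [447. -33.  -0.] [307. 255.]
ground tip 0.39 [ 603. -300.    2.] [444. 292.]
storey_a tip 0.92 [568. 355.  -1.] [256. 156.]
storey_a tip 0.87 [413. 163.   2.] [247. 215.]
storey_a tip 0.59 [417. 339.   4.] [214. 179.]
dome tip 0.71 [ 603. -300.   -1.] [444. 293.]
barrel tip 0.65 [621. -19.  18.] [358. 211.]
barrel tip 0.64 [613. 101.   2.] [324. 193.]
barrel tip 0.56 [712. -91.   4.] [405. 214.]
plate tip 0.72 [ 461. -265.    0.] [385. 320.]
well tip 0.58 [413. 163.   5.] [247. 214.]
glue tip 0.7 [726. 165.   1.] [340. 165.]
```

Run:
```python
import cv2
a=cv2.imread('pics/top0.png')[120:340,170:490]; cv2.imwrite('pics/top0c.png',cv2.resize(a,(800,550),interpolation=cv2.INTER_CUBIC))
a=cv2.imread('pics/scene0.png')[120:380,150:550]; cv2.imwrite('pics/scene0c.png',cv2.resize(a,(800,520),interpolation=cv2.INTER_CUBIC))
```

```text
(no output)
```

View pics/top0c.png

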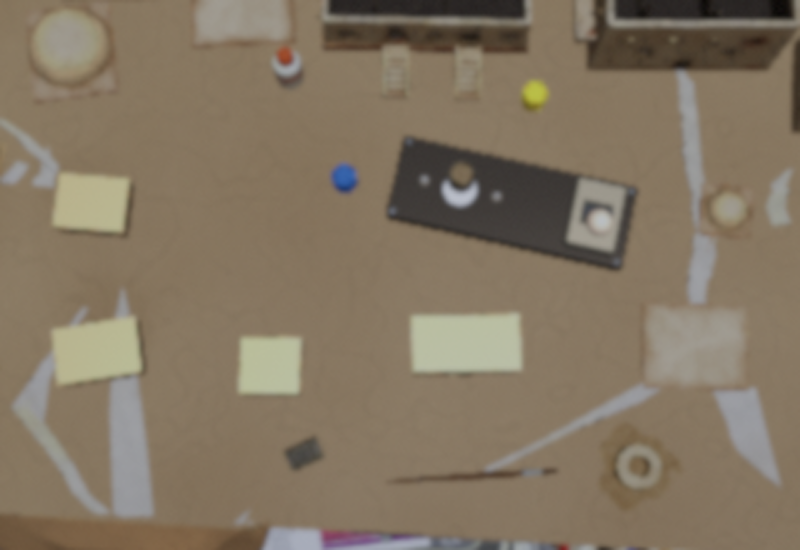

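View pics/scene0c.png

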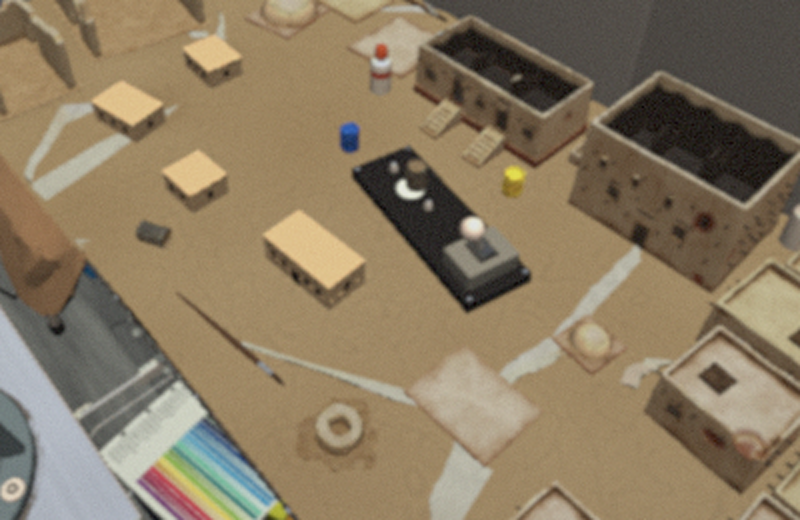

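The top view shows the ground block at crop (465,343) and three closed storeys at (270,365), (95,350) and (92,203). The plinth is turned about -12°, with the dark barrel at (460,175) between the pegs. The dome is at (728,208) and the plate at (695,345). Next I measure these outlines.

```bash
cat >> h.py <<'E'
def rects(c,z,minA=300,lo=None,roi=None):
    im=cv2.cvtColor(c['img'],cv2.COLOR_RGB2LAB).astype(int)
    out=[]
    m=((im[...,0]>165)&(im[...,2]>140)).astype(np.uint8) if lo is None else lo(c['img'],im)
    m=cv2.morphologyEx(m.astype(np.uint8),cv2.MORPH_OPEN,np.ones((3,3)))
    for k in cv2.findContours(m,cv2.RETR_EXTERNAL,cv2.CHAIN_APPROX_NONE)[0]:
        if cv2.contourArea(k)<minA: continue
        P=np.array([ray(c,p,z)[:2]*1000 for p in k[:,0].astype(float)],np.float32)
        (x,y),(a,b),t=cv2.minAreaRect(P)
        if a>b: a,b,t=b,a,t-90   # b long; short axis angle t
        t=(t+90)%180-90
        fill=cv2.contourArea(P)/(a*b)
        if fill>.8 and b<130: print('rect c',np.round([x,y],1),'short/long',np.round([a,b],1),'short axis deg',round(t,1),'fill',round(fill,2))
E
python3 - <<'E'
from h import *
for cam in ['top','scene']:
    c=shot(cam); im=cv2.cvtColor(c['img'],cv2.COLOR_RGB2LAB)
    for p in [(450,-33,40),(413,160,34),(570,355,34),(300,50,0)]:
        u,v=pix(c,np.array(p)/1000).astype(int); print(p,(u,v),im[v,u])
    rects(c,.034)
c=shot('top')
# plinth dark
rects(c,.018,lo=lambda a,l:l[...,0]<75)
# plinth corners from crop
cor=[(170+u/2.5,120+v/2.5) for u,v in [(405,137),(636,187),(620,268),(388,214)]]
print(np.round([ray(c,p,.018)*1000 for p in cor],0))
for u,v in [(425,180),(497,196)]: print('peg',np.round(ray(c,(170+u/2.5,120+v/2.5),.029)*1000,0))
print('plate',[np.round(ray(c,(170+u/2.5,120+v/2.5),.005)*1000) for u,v in [(648,305),(746,308),(745,387),(643,385)]])
E
```

```text
(450, -33, 40) (np.int64(355), np.int64(255)) [194 122 141]
(413, 160, 34) (np.int64(277), np.int64(266)) [194 121 144]
(570, 355, 34) (np.int64(205), np.int64(200)) [186 124 148]
(300, 50, 0) (np.int64(318), np.int64(315)) [130 131 141]
rect c [414.6 159.4] short/long [52.2 58.2] short axis deg 3.3 fill 0.98
rect c [419.1 334. ] short/long [54.7 82.5] short axis deg 12.7 fill 0.92
rect c [569.7 354.9] short/long [54.2 69.4] short axis deg -1.3 fill 0.92
(450, -33, 40) (np.int64(307), np.int64(242)) [204 131 158]
(413, 160, 34) (np.int64(246), np.int64(206)) [203 131 158]
(570, 355, 34) (np.int64(255), np.int64(145)) [203 131 159]
(300, 50, 0) (np.int64(232), np.int64(265)) [154 130 151]
rect c [ 196.7 -189. ] short/long [ 20.9 109. ] short axis deg 10.4 fill 0.85
rect c [ 748.9 -561.5] short/long [88.9 98.7] short axis deg 0.7 fill 0.86
rect c [ 763.8 -422.1] short/long [80.9 98.9] short axis deg -2.5 fill 0.91
rect c [450.6 -28.2] short/long [ 58.1 110.8] short axis deg 4.3 fill 0.94
rect c [414.6 161.5] short/long [57.9 62.2] short axis deg 3.8 fill 0.9
rect c [419.5 335.9] short/long [57.3 86.5] short axis deg 11.6 fill 0.9
rect c [814.9 335.6] short/long [73.1 91.5] short axis deg 2.2 fill 0.85
[[ 660.   37.   18.]
 [ 620. -204.   18.]
 [ 534. -190.   18.]
 [ 577.   50.   18.]]
peg [612.  14.  29.]
peg [600. -60.  29.]
plate [array([ 500., -221.,    5.]), array([ 502., -321.,    5.]), array([ 421., -321.,    5.]), array([ 418., -218.,    5.])]
```

```bash
python3 -m pendant '[[[38,-48,0,-7,85],[38,-48,0,-7,85],[38,-48,0,-7,85],[38,-48,0,-7,85],[38,-48,0,-7,85],[38,-48,0,-7,85],[38,-48,0,-7,85],[38,-48,0,-7,85]]]'; python3 -m pendant '[[[38,-48,0,-7,70],[38,-48,0,-7,70],[38,-48,0,-7,70],[38,-48,0,-7,70],[0,0,0,0,70]]]'
python3 - <<'E'
from h import *
st(); c=shot('wrist','w1'); print(c['origin'],rot(c['orientation']))
find(c,'wrist',['seat','barrel','plinth','ground'])
find(c,'wrist',['barrel'],'recognise')
E
```

```text
time_s: 2.25
eef_pos: [0.4512, 0.1705, 0.1947]
eef_rot: [0.0, 0.58, 0.814, 0.0]
wrist_force: [0.2, 1.2, -0.7]
opening: 0.995
time_s: 2.88
eef_pos: [0.6038, -0.0238, 0.1936]
eef_rot: [0.0, 0.761, 0.649, -0.0]
wrist_force: [-0.2, 0.8, -1.2]
opening: 0.817
t 2.88 tcp [603.8 -23.8 193.6] yaw(jaw y) -9.0 F [-0.2  0.8 -1.2] open 0.817 q [-0.24  0.25  1.53 -0.    1.36 -0.08]
[0.6166558  0.06057733 0.37286016] [[ 9.87674369e-01 -1.47969743e-01 -5.10323096e-02]
 [-1.56522264e-01 -9.32974199e-01 -3.24129488e-01]
 [ 3.49528802e-04  3.28122080e-01 -9.44635262e-01]]
seat tip 0.89 [607. -21.  18.] [322. 161.]
barrel tip 0.8 [617. -21.  21.] [331. 160.]
barrel tip 0.79 [614. 103.  -2.] [311.  43.]
barrel tip 0.69 [717. -95.   3.] [420. 202.]
plinth tip 0.76 [600. -75.  -1.] [323. 200.]
ground tip 0.58 [448. -33.  -0.] [195. 187.]
ground tip 0.2 [ 465. -266.    1.] [251. 337.]
barrel rec 0.91 [616. -19.  50.] [331. 164.]
barrel rec 0.78 [713. -90.  31.] [423. 207.]
barrel rec 0.59 [613. 105.  27.] [309.  36.]
```

View pics/w1.png

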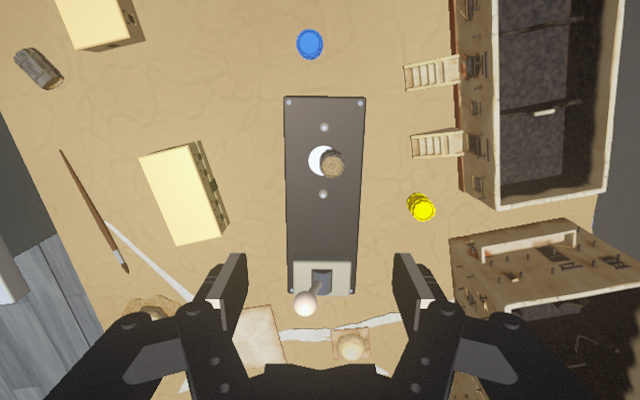

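Run:
```python
from h import *
c=shot('wrist'); 
g=cv2.cvtColor(c['img'],cv2.COLOR_RGB2GRAY)
def peg(u,v):
    w=g[v-7:v+8,u-7:u+8].astype(float); m=w>120; y,x=np.nonzero(m); return (u-7+x.mean(), v-7+y.mean())
P=[ray(c,peg(324,128),.026)*1000,ray(c,peg(323,194),.026)*1000]
print(np.round(P,1)); d=P[0]-P[1]; print('len',np.hypot(*d[:2]),'yaw',np.degrees(np.arctan2(-d[0],d[1])),'mid',(P[0]+P[1])/2)
print('barrel top',np.round(ray(c,(331.5,164),.052)*1000,1))
cor=np.array([ray(c,p,.018)*1000 for p in [(286,97),(365,98),(353,297),(289,294)]]); print(np.round(cor,0))
print('plate c',np.round(ray(c,(240,335),.005)*1000))
rects(c,.034); rects(c,.04)
```

```text
[[611.7  20.6  26. ]
 [601.5 -57.2  26. ]]
len 78.45109828622284 yaw -7.440004606811456 mid [606.57267784 -18.3091208   26.        ]
barrel top [614.1 -13.1  52. ]
[[ 576.   58.   18.]
 [ 659.   44.   18.]
 [ 618. -204.   18.]
 [ 535. -186.   18.]]
plate c [ 450. -254.    5.]
```

```bash
python3 -m pendant '[[[12,5,-50,-0.5,70],[0,0,-50,0,70],[0,0,-40,0,70],[0,0,-20,0,70],[0,0,-8,0,70],[0,0,0,0,70]]]'; python3 -m pendant '[[[0,0,0,0,0],[0,0,0,0,0],[0,0,0,0,0],[0,0,0,0,0],[0,0,0,0,0],[0,0,0,0,0]]]';  python3 - <<'E'
from h import *
st(); c=shot('wrist','w2'); find(c,'wrist',['seat','barrel'])
E
```

```text
time_s: 3.98
eef_pos: [0.6148, -0.0148, 0.0272]
eef_rot: [0.001, 0.762, 0.648, 0.0]
wrist_force: [-0.3, 0.2, -0.4]
opening: 0.82
time_s: 4.72
eef_pos: [0.614, -0.0148, 0.0262]
eef_rot: [-0.0, 0.762, 0.648, -0.0]
wrist_force: [-0.5, 0.3, 0.2]
opening: -0.002
t 4.72 tcp [614.  -14.8  26.2] yaw(jaw y) -9.2 F [-0.5  0.3  0.2] open -0.002 q [-0.22  0.46  1.62 -0.    1.07 -0.06]
seat tip 0.72 [605. -23.  19.] [309. 238.]
barrel tip 0.79 [616. -19.  20.] [325. 232.]
barrel tip 0.69 [617. 103.   0.] [293.  25.]
barrel tip 0.67 [713. -99.   0.] [467. 295.]
```

View pics/w2.png

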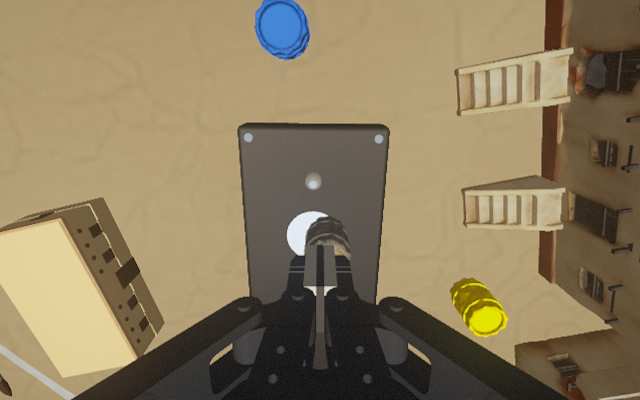

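Run:
```python
from h import *
c=shot('wrist'); o=monitor.get_obs()
print(c['origin'],c['vfov'],c['cx'],c['cy'],'tcp pix',pix(c,o['eef_pos']))
print('far peg',ray(c,(313.5,179),.029)*1000,ray(c,(313,184),.022)*1000)
print('lens top edge',ray(c,(309,212),.018)*1000)
for uv in [(327,217),(327,237)]: print(uv,ray(c,uv,.052)*1000)
for p in [(616,-19,52),(616,-19,18),(614,-14.8,26)]: print(p,pix(c,np.array(p)/1000))
cor=[ray(c,p,.018)*1000 for p in [(239,125),(388,125)]]; print(cor)
for cam in ['top','scene']:
    c=shot(cam,cam+'1'); find(c,cam,['barrel'],'recognise'); find(c,cam,['barrel','ground'])
a=cv2.imread('pics/scene1.png')[180:260,290:450]; cv2.imwrite('pics/s1c.png',cv2.resize(a,(800,400),interpolation=cv2.INTER_CUBIC))
```

```text
[0.62712048 0.06940608 0.20557041] 63.87611475976044 319.7711482158843 194.88370251784073 tcp pix [320.48717942 230.38979706]
far peg [615.37300596  19.07640181  29.        ] [614.0957595   14.05819493  22.        ]
lens top edge [608.25298644  -4.95253241  18.        ]
(327, 217) [620.4184839    4.27904684  52.        ]
(327, 237) [618.66740602  -7.0957483   52.        ]
(616, -19, 52) [325.48084436 257.22054112]
(616, -19, 18) [324.58661626 230.21182293]
(614, -14.8, 26) [320.50911914 230.16856759]
[array([577.68818662,  54.65276026,  18.        ]), array([662.31205302,  40.9845735 ,  18.        ])]
barrel rec 0.5 [617. 104.  25.] [305. 189.]
barrel tip 0.4 [617.  98.  -6.] [308. 192.]
ground tip 0.68 [447. -34.  -5.] [355. 259.]
barrel rec 0.61 [705. -94.  30.] [405. 209.]
barrel rec 0.52 [613. -26.  43.] [358. 207.]
barrel tip 0.73 [712. -90.   2.] [404. 214.]
barrel tip 0.5 [613.  96.   1.] [326. 194.]
barrel tip 0.43 [622. -21.  21.] [359. 211.]
ground tip 0.85 [446. -32.   0.] [306. 255.]
```

View pics/s1c.png

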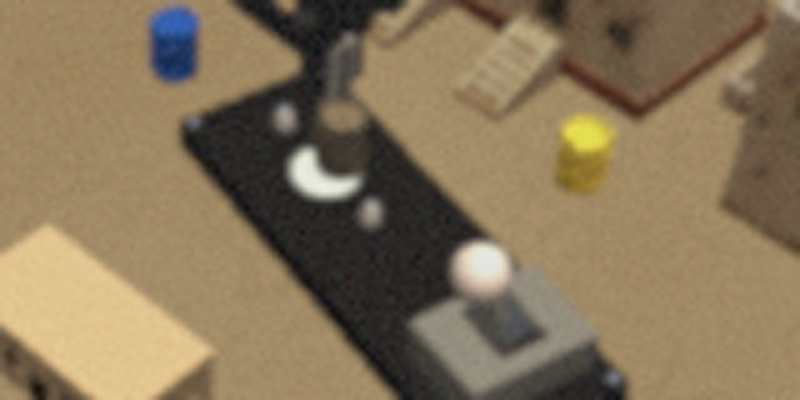

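Run:
```python
from h import *
a=cv2.imread('pics/w2.png')[170:340,220:420]; cv2.imwrite('pics/w2c.png',cv2.resize(a,(700,595),interpolation=cv2.INTER_CUBIC))
c=shot('scene')
for p in [(614,-15,26),(614,-15,45),(614,-15,60),(617,-19,52),(617,-19,18)]: print(p,pix(c,np.array(p)/1000))
```

```text
(614, -15, 26) [355.23227404 209.48947548]
(614, -15, 45) [355.62587582 203.85397593]
(614, -15, 60) [355.94357261 199.30526646]
(617, -19, 52) [357.82890103 202.06018785]
(617, -19, 18) [357.07953231 212.14068087]
```

View pics/w2c.png

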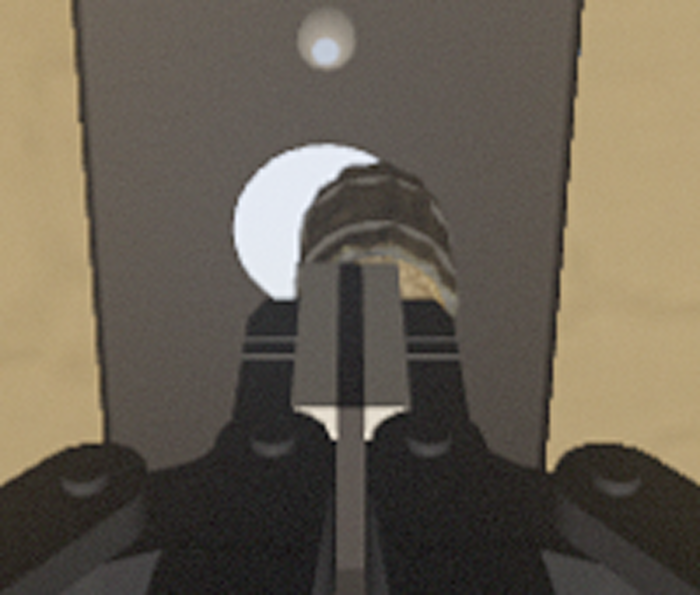

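Run:
```python
from h import *
c=shot('wrist')
for y in (-4,-15):
  print(y,[(z,np.round(pix(c,[.614,y/1000,z/1000]),0)) for z in (26,35,45,55,65)])
# pads corners: crop (297,262),(403,265) bottom (293,405),(410,405)
f=foc(c)
print('pix width tip',106/3.5,'lens y',ray(c,(312,234),.018)*1000, 'lens w',(180/3.5))
for uv in [(220+385/3.5,170+165/3.5)]: print('barrel base near',ray(c,uv,.018)*1000)
for p in [(300,270),(460,315)]: print(ray(c,(220+p[0]/3.5,170+p[1]/3.5),.052)*1000)
```

```text
-4 [(26, array([318., 214.])), (35, array([318., 220.])), (45, array([317., 227.])), (55, array([317., 236.])), (65, array([317., 245.]))]
-15 [(26, array([321., 230.])), (35, array([321., 237.])), (45, array([321., 245.])), (55, array([321., 254.])), (65, array([321., 264.]))]
pix width tip 30.285714285714285 lens y [607.58624792 -20.39703016  18.        ] lens w 51.42857142857143
barrel base near [620.83105474 -10.57106307  18.        ]
[606.49156056 -11.27598391  52.        ]
[629.72720817 -22.99453426  52.        ]
```

```bash
python3 -m pendant '[[[0,0,0,0,60],[0,0,0,0,60],[0,0,0,0,60],[0,0,0,0,60]]]'
python3 - <<'E'
from h import *
st(); c=shot('wrist','w3'); find(c,'wrist',['barrel','seat'])
a=c['img'][150:400,150:490,::-1]; cv2.imwrite('pics/w3c.png',cv2.resize(a,(800,588),interpolation=cv2.INTER_CUBIC))
E
```

```text
time_s: 5.92
eef_pos: [0.614, -0.0148, 0.0263]
eef_rot: [-0.0, 0.762, 0.648, 0.0]
wrist_force: [-0.2, 0.4, 0.3]
opening: 0.698
t 5.92 tcp [614.  -14.8  26.3] yaw(jaw y) -9.2 F [-0.2  0.4  0.3] open 0.698 q [-0.22  0.46  1.62  0.    1.07 -0.06]
barrel tip 0.94 [614. 104.  -4.] [288.  26.]
barrel tip 0.93 [616. -19.  22.] [325. 233.]
barrel tip 0.81 [715. -98.  -3.] [467. 292.]
```

View pics/w3c.png

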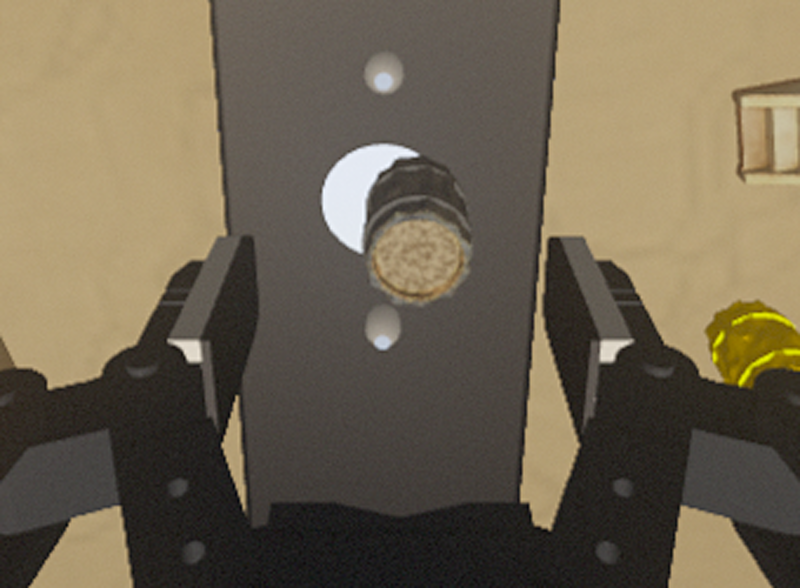

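The closed picture shows the fingers shut over the barrel's top and the barrel unmoved. The tips therefore seem to sit higher than the reported TCP. I'll lower in small steps and watch the force.

```bash
for i in 1; do python3 -m pendant '[[[3,-4,-2,0,60],[0,0,-2,0,60],[0,0,-2,0,60],[0,0,0,0,60]]]'; python3 -m pendant '[[[0,0,-2,0,60],[0,0,-2,0,60],[0,0,-2,0,60],[0,0,0,0,60]]]'; done
python3 - <<'E'
from h import *
st(); c=shot('top','top2'); 
a=c['img'][150:270,270:470,::-1]; cv2.imwrite('pics/t2c.png',cv2.resize(a,(800,480),interpolation=cv2.INTER_CUBIC))
c=shot('scene','scene2'); 
a=c['img'][120:280,270:470,::-1]; cv2.imwrite('pics/s2c.png',cv2.resize(a,(700,560),interpolation=cv2.INTER_CUBIC))
E
```

```text
time_s: 6.58
eef_pos: [0.6167, -0.0187, 0.0199]
eef_rot: [-0.0, 0.762, 0.648, -0.0]
wrist_force: [-0.5, 0.2, -0.1]
opening: 0.703
time_s: 7.08
eef_pos: [0.6168, -0.0188, 0.014]
eef_rot: [-0.0, 0.762, 0.648, -0.0]
wrist_force: [0.1, -0.8, -0.6]
opening: 0.702
t 7.08 tcp [616.8 -18.8  14. ] yaw(jaw y) -9.2 F [ 0.1 -0.8 -0.6] open 0.702 q [-0.22  0.48  1.61  0.    1.05 -0.06]
```

View pics/s2c.png

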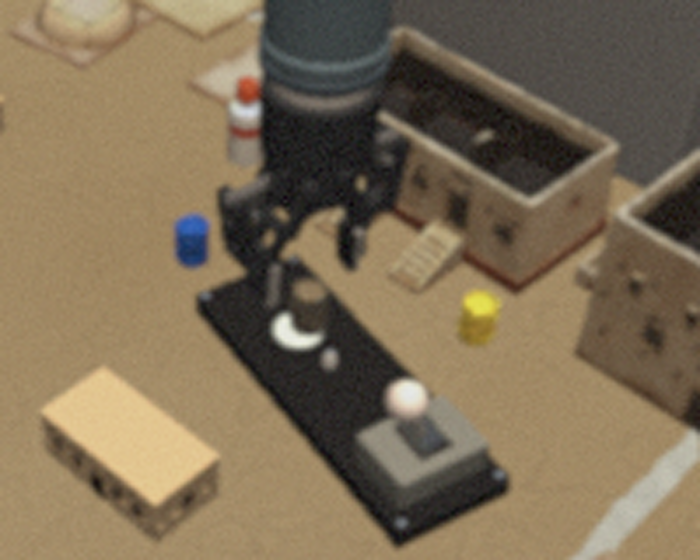

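The fingertips are about 33 mm above the reported TCP height. The tips triangulate to z≈55 and there is no contact force. I'll carry on down with force checks.

```bash
python3 -m pendant '[[[0,0,-4,0,60],[0,0,-4,0,60],[0,0,0,0,60]]]'; python3 -m pendant '[[[0,0,-3,0,60],[0,0,-3,0,60],[0,0,-3,0,60],[0,0,0,0,60]]]'
python3 - <<'E'
from h import *
st(); c=shot('wrist','w4'); find(c,'wrist',['barrel'])
a=c['img'][130:400,150:490,::-1]; cv2.imwrite('pics/w4c.png',cv2.resize(a,(740,588),interpolation=cv2.INTER_CUBIC))
E
```

```text
time_s: 7.55
eef_pos: [0.6165, -0.0187, 0.0057]
eef_rot: [-0.0, 0.762, 0.648, -0.0]
wrist_force: [0.1, 0.2, 0.0]
opening: 0.703
time_s: 8.05
eef_pos: [0.6167, -0.0188, -0.0031]
eef_rot: [-0.0, 0.762, 0.648, -0.0]
wrist_force: [0.2, -0.2, 0.1]
opening: 0.701
t 8.05 tcp [616.7 -18.8  -3.1] yaw(jaw y) -9.2 F [ 0.2 -0.2  0.1] open 0.701 q [-0.22  0.51  1.62 -0.    1.02 -0.06]
barrel tip 0.92 [616.  99.  -2.] [281.  17.]
barrel tip 0.6 [619. -18.  23.] [324. 248.]
barrel tip 0.51 [716. -97.  -1.] [485. 314.]
```

View pics/w4c.png

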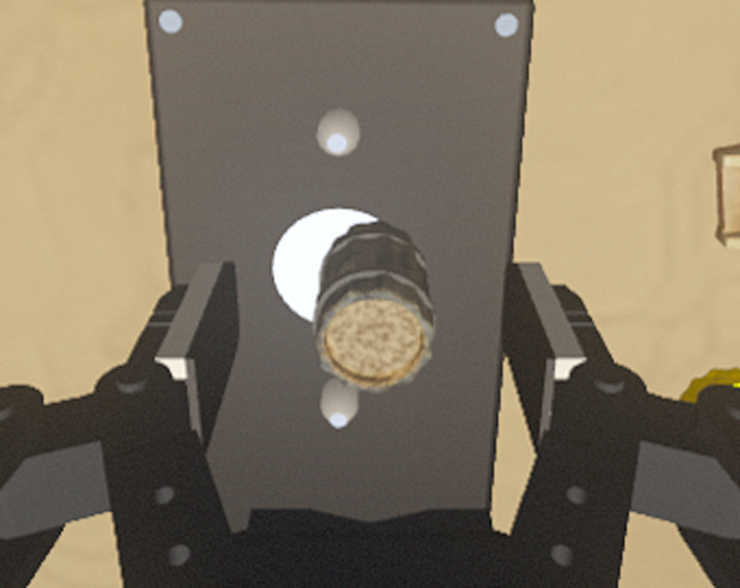

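```bash
python3 -m pendant '[[[0,0,-3,0,60],[0,0,-3,0,60],[0,0,0,0,60]]]'; python3 -m pendant '[[[0,0,0,0,0],[0,0,0,0,0],[0,0,0,0,0],[0,0,0,0,0],[0,0,0,0,0],[0,0,0,0,0]]]';  python3 - <<'E'
from h import *
st(); c=shot('wrist','w5'); find(c,'wrist',['barrel'])
E
```

```text
time_s: 8.52
eef_pos: [0.6167, -0.0188, -0.0091]
eef_rot: [-0.0, 0.762, 0.648, -0.0]
wrist_force: [0.3, -0.5, 0.6]
opening: 0.699
time_s: 9.28
eef_pos: [0.6174, -0.0189, -0.0084]
eef_rot: [0.0, 0.762, 0.648, 0.0]
wrist_force: [0.6, 0.6, 3.8]
opening: 0.283
t 9.28 tcp [617.4 -18.9  -8.4] yaw(jaw y) -9.2 F [0.6 0.6 3.8] open 0.283 q [-0.22  0.52  1.62 -0.    1.01 -0.06]
barrel tip 0.91 [620. -20.  19.] [325. 254.]
barrel tip 0.77 [716. -97.   0.] [489. 321.]
barrel tip 0.63 [616. 105.  -4.] [277.   2.]
barrel tip 0.53 [599. -75.  -0.] [306. 317.]
```

```bash
python3 -m pendant '[[[0,0,40,0,0],[0,0,45,0,0],[0,0,40,0,0],[-32,-45,0,0,0],[-32,-50,0,0,0],[-32,-50,0,0,0],[-32,-50,0,0,0],[-29,-50,0,0,0]]]'; python3 -m pendant '[[[0,0,0,0,0],[0,0,0,0,0]]]'
python3 - <<'E'
from h import *
st()
for cam in ['wrist','top','scene']:
    c=shot(cam,'w6' if cam=='wrist' else None); find(c,cam,['plate','barrel','ground'])
E
```

```text
time_s: 10.38
eef_pos: [0.4584, -0.2648, 0.1158]
eef_rot: [-0.0, 0.762, 0.648, -0.0]
wrist_force: [0.2, 0.0, -0.8]
opening: 0.283
time_s: 10.62
eef_pos: [0.4597, -0.2633, 0.1158]
eef_rot: [-0.001, 0.762, 0.648, 0.0]
wrist_force: [-0.2, -0.3, -0.5]
opening: 0.282
t 10.62 tcp [ 459.7 -263.3  115.8] yaw(jaw y) -9.3 F [-0.2 -0.3 -0.5] open 0.282 q [-0.74  0.17  1.79  0.    1.18 -0.58]
plate tip 0.93 [ 462. -267.   -2.] [324. 181.]
barrel tip 0.86 [ 458. -265.  143.] [318. 255.]
plate tip 0.46 [ 458. -266.   -3.] [446. 260.]
plate tip 0.44 [ 566. -157.   88.] [410. 209.]
barrel tip 0.52 [715. -96.  -2.] [383. 160.]
barrel tip 0.44 [ 460. -267.  146.] [461. 251.]
barrel tip 0.44 [612. 100.  -6.] [307. 193.]
ground tip 0.57 [446. -34.  -3.] [355. 259.]
plate tip 0.62 [ 462. -267.    3.] [386. 320.]
barrel tip 0.53 [ 462. -264.  143.] [393. 276.]
barrel tip 0.5 [611.  99.   1.] [324. 194.]
ground tip 0.72 [448. -31.  -1.] [306. 254.]
```

View pics/w6.png

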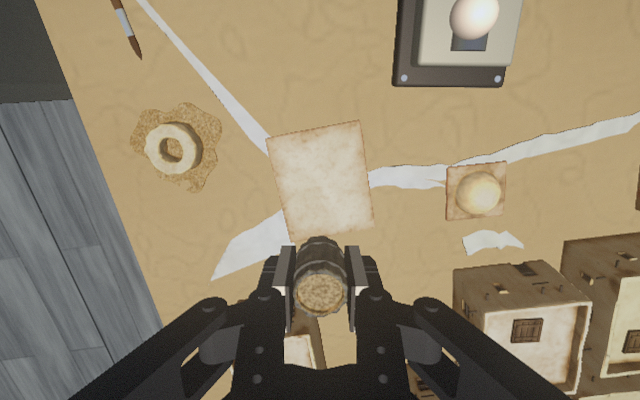

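```bash
python3 -m pendant '[[[1,-3,-50,0,0],[0,0,-50,0,0],[0,0,-20,0,0],[0,0,-8,0,0],[0,0,-4,0,0],[0,0,-2,0,0],[0,0,-1,0,0],[0,0,0,0,0]]]'
```

```text
time_s: 12.22
eef_pos: [0.4614, -0.2672, -0.0181]
eef_rot: [0.001, 0.762, 0.648, 0.0]
wrist_force: [0.1, 0.3, 0.1]
opening: 0.286
```

```bash
python3 -m pendant '[[[0,0,-1,0,0],[0,0,-1,0,0],[0,0,-1,0,0],[0,0,0,0,0]]]'
```

```text
time_s: 12.72
eef_pos: [0.461, -0.2669, -0.0216]
eef_rot: [-0.0, 0.762, 0.648, -0.0]
wrist_force: [-0.1, 0.8, 2.8]
opening: 0.283
```

```bash
python3 -m pendant '[[[0,0,0,0,34],[0,0,0,0,50],[0,0,0,0,60],[0,0,0,0,60],[0,0,30,0,60],[0,0,50,0,60],[0,0,50,0,60],[0,0,30,0,60]]]';  python3 - <<'E'
from h import *
st()
for cam in ['wrist','scene']:
    c=shot(cam,'w7' if cam=='wrist' else None); find(c,cam,['plate','barrel','ground'],mn=.4)
E
```

```text
time_s: 13.72
eef_pos: [0.4619, -0.2676, 0.1413]
eef_rot: [0.002, 0.762, 0.648, 0.0]
wrist_force: [-0.5, -0.0, -0.4]
opening: 0.703
t 13.72 tcp [ 461.9 -267.6  141.3] yaw(jaw y) -9.2 F [-0.5 -0.  -0.4] open 0.703 q [-0.75  0.14  1.76  0.    1.23 -0.59]
plate tip 0.71 [ 460. -270.   -0.] [318. 173.]
ground tip 0.74 [ 567. -156.   86.] [453.  16.]
plate tip 0.59 [ 463. -265.    2.] [386. 319.]
barrel tip 0.78 [ 461. -265.    5.] [385. 319.]
barrel tip 0.41 [616. 101.   3.] [325. 192.]
ground tip 0.9 [449. -31.  -1.] [307. 254.]
ground tip 0.62 [722. 168.   2.] [338. 164.]
```

```bash
python3 -m pendant '[[[-3,47,10,0,85],[-3,47,10,0,85],[-3,47,10,0,85],[-3,47,10,0,85],[0,47,0,0,85],[0,0,0,0,85],[0,0,0,0,85]]]';  python3 - <<'E'
from h import *
st()
for cam in ['wrist','scene','top']:
    c=shot(cam,'w8' if cam=='wrist' else None); find(c,cam,['ground'],mn=.4); rects(c,.04,lo=(lambda a,l:l[...,0]>178) if cam!='scene' else None)
    im=cv2.cvtColor(c['img'],cv2.COLOR_RGB2LAB); u,v=pix(c,[.45,-.032,.04]).astype(int); print(im[v-6:v+7:6,u-6:u+7:6,0].ravel())
E
```

```text
time_s: 15.0
eef_pos: [0.4488, -0.032, 0.1776]
eef_rot: [-0.0, 0.761, 0.648, -0.0]
wrist_force: [0.2, -0.8, -0.1]
opening: 0.995
t 15.0 tcp [448.8 -32.  177.6] yaw(jaw y) -9.2 F [ 0.2 -0.8 -0.1] open 0.995 q [-0.34 -0.09  1.92 -0.    1.31 -0.18]
ground tip 0.92 [447. -30.  -0.] [319. 162.]
[245 244 244 244 244 245 245 244 245]
ground tip 0.79 [444. -33.  -1.] [306. 256.]
rect c [ 195.6 -191.9] short/long [ 21.1 108.2] short axis deg 10.4 fill 0.88
rect c [ 742.8 -560.9] short/long [89.6 99.6] short axis deg 1.2 fill 0.88
rect c [ 758.1 -425.8] short/long [ 81.3 105. ] short axis deg -3.3 fill 0.89
rect c [447.6 -32.3] short/long [ 58.5 110.4] short axis deg 4.4 fill 0.94
rect c [411.9 156.3] short/long [58.4 62.5] short axis deg 3.3 fill 0.9
rect c [416.8 329.2] short/long [59.  86.9] short axis deg 12.3 fill 0.9
[209 209 204 208 207 210 209 210 208]
ground tip 0.68 [448. -32.  -4.] [354. 258.]
rect c [414.1 158.6] short/long [52.  56.7] short axis deg 3.3 fill 0.92
rect c [419.  332.3] short/long [53.6 79.7] short axis deg 12.8 fill 0.89
rect c [568.5 353.1] short/long [50.9 66.7] short axis deg -2.0 fill 0.91
[109  74  49 174  23  18 182 108  74]
```

View pics/w8.png

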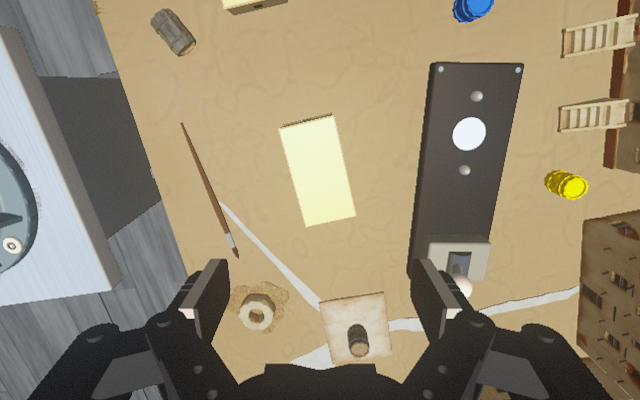

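```bash
python3 -m pendant '[[[0,0,0,6.6,85],[0,0,0,6.6,85],[0,0,-60,0,85],[0,0,0,0,85]]]';  python3 - <<'E'
from h import *
st()
c=shot('wrist','w9'); find(c,'wrist',['ground'],mn=.4); rects(c,.04,lo=lambda a,l:l[...,0]>225)
E
```

```text
time_s: 15.8
eef_pos: [0.4453, -0.031, 0.1147]
eef_rot: [-0.004, 0.682, 0.731, -0.002]
wrist_force: [0.5, -0.0, 0.9]
opening: 0.998
t 15.8 tcp [445.3 -31.  114.7] yaw(jaw y) 3.9 F [ 0.5 -0.   0.9] open 0.998 q [-0.34 -0.01  1.99 -0.    1.18 -0.41]
ground tip 0.74 [447. -33.  -3.] [323. 180.]
rect c [446.8 -33.7] short/long [ 54.3 105.2] short axis deg 4.5 fill 0.98
```

```bash
python3 -m pendant '[[[1,-2,-50,0.5,85],[0,0,-50,0,85],[0,0,-25,0,85],[0,0,-8,0,85],[0,0,-5,0,85],[0,0,-4,0,85],[0,0,0,0,85]]]'; python3 -m pendant '[[[0,0,0,0,30],[0,0,0,0,30],[0,0,0,0,30],[0,0,0,0,30],[0,0,0,0,30]]]';  python3 - <<'E'
from h import *
st()
c=shot('wrist','w10'); find(c,'wrist',['ground'],mn=.4); rects(c,.04,lo=lambda a,l:l[...,0]>225)
E
```

```text
time_s: 16.77
eef_pos: [0.4507, -0.034, -0.023]
eef_rot: [0.001, 0.679, 0.734, 0.0]
wrist_force: [0.0, 0.4, -0.0]
opening: 0.996
time_s: 17.4
eef_pos: [0.4501, -0.0339, -0.0231]
eef_rot: [0.0, 0.679, 0.734, -0.0]
wrist_force: [-2.6, -0.1, 6.4]
opening: 0.639
t 17.4 tcp [450.1 -33.9 -23.1] yaw(jaw y) 4.5 F [-2.6 -0.1  6.4] open 0.639 q [-0.34  0.25  2.05 -0.    0.85 -0.42]
```

```bash
cat >> h.py <<'E'
def lens(c,guess=(.607,-.021,.018)):
    u,v=pix(c,guess).astype(int); im=c['img'].astype(int)
    m=((im.min(2)>200)).astype(np.uint8)
    n,l,s,ce=cv2.connectedComponentsWithStats(m)
    for i in range(1,n):
        if s[i,4]>30 and np.hypot(*(ce[i]-(u,v)))<30: print('lens',np.round(ce[i],1),s[i],np.round(ray(c,ce[i],.018)*1000,1))
E
python3 -m pendant '[[[0,0,20,0,30],[0,0,50,0,30],[0,0,50,0,30],[30,0,0,-3,30],[30,0,0,-3,30],[0,0,0,0,30],[0,0,0,0,30]]]';  python3 - <<'E'
from h import *
st()
for cam in ['wrist','top','scene']:
    c=shot(cam,'w11' if cam=='wrist' else None); find(c,cam,['ground','seat'],mn=.4); lens(c)
E
```

```text
time_s: 18.38
eef_pos: [0.5087, -0.0335, 0.0954]
eef_rot: [-0.001, 0.716, 0.698, -0.001]
wrist_force: [-0.2, 1.1, -3.2]
opening: 0.649
t 18.38 tcp [508.7 -33.5  95.4] yaw(jaw y) -1.5 F [-0.2  1.1 -3.2] open 0.649 q [-0.3   0.15  1.85 -0.    1.14 -0.27]
ground tip 0.6 [510. -33. 118.] [324. 248.]
seat tip 0.88 [606. -23.  18.] [437. 177.]
lens [439.8 173.9] [ 420  155   41   39 1240] [607.9 -21.1  18. ]
ground tip 0.86 [510. -33. 118.] [358. 226.]
ground tip 0.95 [511. -34. 119.] [329. 205.]
ground tip 0.51 [ 337. -212.    1.] [320. 338.]
seat tip 0.76 [605. -21.  18.] [354. 215.]
lens [356.1 214.5] [351 210  10   9  58] [609.5 -23.4  18. ]
```

View pics/w11.png

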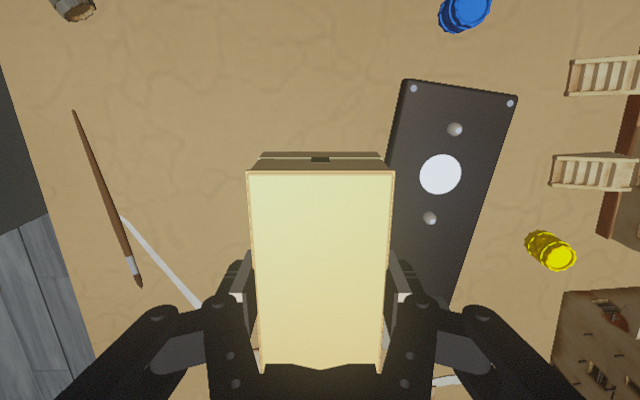

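Run:
```python
from h import *
c=shot('wrist'); g=cv2.cvtColor(c['img'],cv2.COLOR_RGB2GRAY)
cl=[]
for u,v in [(455,130),(429,218)]:
    w_=g[v-14:v+15,u-14:u+15]; m=(w_>105).astype(np.uint8); n,l,s,ce=cv2.connectedComponentsWithStats(m)
    i=l[14,14]; print(i,s[i],ce[i]+(u-14,v-14)); cl.append(ce[i]+(u-14,v-14))
for z in (.022,.025):
    P=[ray(c,p,z)*1000 for p in cl]; d=P[0]-P[1]; print(z,np.round(P,1),'len',np.hypot(*d[:2]),'yaw',np.degrees(np.arctan2(-d[0],d[1])),(P[0]+P[1])/2)
g=[ray(c,p,.018)*1000 for p in [(404,79),(518,97),(414,89),(510.5,103)]]; print(np.round(g,1))
# held ground: top face bottom edges pixel -> top at z .118+.04
for p in [(247,171),(394,173),(263,360),(380,367)]: print(np.round(ray(c,p,.158)*1000,1))
```

```text
1 [  5   6  14  13 141] [452.44680851 128.14184397]
1 [  7   7  12  13 120] [427.64166667 217.10833333]
0.022 [[614.5  16.   22. ]
 [601.5 -59.   22. ]] len 76.12709218381369 yaw -9.840681619013221 [607.98899684 -21.51476012  22.        ]
0.025 [[613.3  16.4  25. ]
 [600.4 -57.7  25. ]] len 75.22688868067029 yaw -9.840681619013317 [606.85050833 -20.65201962  25.        ]
[[575.5  53.1  18. ]
 [663.9  37.8  18. ]
 [583.6  45.8  18. ]
 [658.9  33.5  18. ]]
[483.4  20.9 158. ]
[539.1  18.7 158. ]
[481.8 -71.2 158. ]
[537.2 -76.9 158. ]
```

```bash
python3 -m pendant '[[[40,5,0,-4,30],[40,5,0,-4,30],[17,2.5,0,0,30],[0,0,-40,0,30],[0,0,-28,0,30],[0,0,0,0,30],[0,0,0,0,30]]]';  python3 - <<'E'
from h import *
st()
for cam in ['wrist','top','scene']:
    c=shot(cam,'s12' if cam=='scene' else None); find(c,cam,['ground','seat','plinth'],mn=.4)
E
```

```text
time_s: 19.75
eef_pos: [0.6079, -0.0216, 0.0294]
eef_rot: [0.001, 0.763, 0.646, 0.0]
wrist_force: [0.1, 0.2, -3.3]
opening: 0.644
t 19.75 tcp [607.9 -21.6  29.4] yaw(jaw y) -9.5 F [ 0.1  0.2 -3.3] open 0.644 q [-0.23  0.44  1.63  0.    1.06 -0.06]
ground tip 0.65 [610. -20.  51.] [323. 244.]
ground tip 0.59 [608. -22.  52.] [354. 192.]
seat tip 0.53 [724. 164.  -1.] [286. 151.]
plinth tip 0.77 [600. -74.  -4.] [373. 202.]
plinth tip 0.59 [731. 167.  -1.] [285. 148.]
ground tip 0.88 [609. -18.  52.] [355. 203.]
seat tip 0.71 [606. -23.  15.] [355. 216.]
plinth tip 0.57 [600. -73.  -1.] [367. 233.]
```

```bash
python3 -m pendant '[[[-1,0.5,-12,0,30],[0,0,-8,0,30],[0,0,-3,0,30],[0,0,-3,0,30],[0,0,-2,0,30],[0,0,0,0,30]]]'; python3 -m pendant '[[[0,0,-1,0,30],[0,0,-1,0,30],[0,0,0,0,30]]]'
```

```text
time_s: 21.1
eef_pos: [0.6066, -0.021, 0.0005]
eef_rot: [0.0, 0.763, 0.646, 0.0]
wrist_force: [1.6, -0.4, -3.0]
opening: 0.643
time_s: 21.48
eef_pos: [0.6068, -0.0211, -0.0013]
eef_rot: [0.001, 0.763, 0.646, 0.0]
wrist_force: [2.8, -1.2, -2.7]
opening: 0.644
```

```bash
python3 -m pendant '[[[-0.5,0,-1,0,30],[0,0,-1,0,30],[0,0,-1,0,30],[0,0,0,0,30]]]'; python3 -m pendant '[[[0,0,-1,0,30],[0,0,-0.6,0,30],[0,0,0,0,30]]]'
```

```text
time_s: 21.98
eef_pos: [0.6068, -0.0212, -0.0041]
eef_rot: [0.001, 0.763, 0.646, 0.001]
wrist_force: [5.6, -0.2, -0.2]
opening: 0.641
time_s: 22.35
eef_pos: [0.6068, -0.0211, -0.005]
eef_rot: [0.001, 0.763, 0.646, 0.001]
wrist_force: [3.3, -1.0, 5.0]
opening: 0.644
```

```bash
python3 -m pendant '[[[0.8,0,-0.5,0,30],[0,0,-0.5,0,30],[0,0,0,0,30]]]'; python3 -m pendant '[[[0,0,0.5,0,60],[0,0,0,0,68],[0,0,0,0,85],[0,0,0,0,85]]]';python3 -m pendant '[[[0,0,30,0,85],[0,0,50,0,85],[0,0,50,0,85],[0,0,0,0,85]]]'
python3 - <<'E'
from h import *
st()
for cam in ['wrist','top','scene']:
    c=shot(cam,'w13' if cam=='wrist' else None); find(c,cam,['ground'],mn=.4); rects(c,.058,lo=(lambda a,l:l[...,0]>225) if cam=='wrist' else (lambda a,l:l[...,0]>165))
E
```

```text
time_s: 22.72
eef_pos: [0.6068, -0.0211, -0.0051]
eef_rot: [0.0, 0.763, 0.646, -0.0]
wrist_force: [-2.6, -0.1, 15.1]
opening: 0.643
time_s: 23.22
eef_pos: [0.6058, -0.0207, -0.0072]
eef_rot: [-0.0, 0.763, 0.646, -0.0]
wrist_force: [0.3, -0.0, 0.5]
opening: 0.999
time_s: 23.72
eef_pos: [0.6099, -0.0216, 0.1285]
eef_rot: [0.004, 0.763, 0.646, 0.003]
wrist_force: [-0.6, 0.0, -0.6]
opening: 0.998
t 23.73 tcp [609.9 -21.6 128.5] yaw(jaw y) -9.5 F [-0.6  0.  -0.6] open 0.998 q [-0.23  0.31  1.58 -0.    1.24 -0.06]
ground tip 0.68 [ 565. -160.   86.] [296. 357.]
ground tip 0.6 [607. -20.  14.] [315. 177.]
rect c [606.4 -20.5] short/long [ 53.5 103.8] short axis deg -9.4 fill 0.93
rect c [417.8 329.5] short/long [56.9 83.5] short axis deg 12.7 fill 0.89
rect c [564.9 349. ] short/long [54.2 69.9] short axis deg -1.1 fill 0.91
rect c [ 726.5 -560.7] short/long [86.2 96.6] short axis deg 1.2 fill 0.86
rect c [ 625.7 -438.9] short/long [77.8 91.5] short axis deg -3.9 fill 0.84
rect c [ 740.7 -427.7] short/long [79.7 99.6] short axis deg -2.9 fill 0.87
rect c [403.4 138.4] short/long [56.  60.7] short axis deg 4.5 fill 0.9
rect c [307.4 237.6] short/long [ 37. 128.] short axis deg -79.6 fill 0.82
rect c [607.1 -19.3] short/long [ 57.5 110.6] short axis deg -9.0 fill 0.94
rect c [791.3 305.8] short/long [70.7 90.3] short axis deg 3.9 fill 0.83
```

```bash
python3 -m pendant '[[[-23,44,5,2.8,85],[-23,44,5,2.8,85],[-23,44,0,2.8,85],[-23,44,0,2.8,85],[-24,45,0,2.8,85],[-24,45,0,2.6,85],[-24,45,0,2.6,85],[-24,44,0,2.6,85]]]'; python3 -m pendant '[[[0,0,-20,0,85],[0,0,0,0,85],[0,0,0,0,85]]]'
python3 - <<'E'
from h import *
st()
c=shot('wrist','w14'); find(c,'wrist',['storey_b'],mn=.4); rects(c,.034,lo=lambda a,l:l[...,0]>225)
E
```

```text
time_s: 25.02
eef_pos: [0.4168, 0.3352, 0.1321]
eef_rot: [-0.0, 0.627, 0.779, -0.001]
wrist_force: [0.1, 1.3, -0.0]
opening: 0.992
time_s: 25.4
eef_pos: [0.4185, 0.3337, 0.113]
eef_rot: [-0.0, 0.628, 0.778, -0.0]
wrist_force: [1.6, 1.3, 0.3]
opening: 0.998
t 25.4 tcp [418.5 333.7 113. ] yaw(jaw y) 12.2 F [1.6 1.3 0.3] open 0.998 q [ 0.45  0.18  1.78 -0.    1.18  0.24]
storey_b tip 0.84 [570. 351.   5.] [480. 196.]
storey_b tip 0.69 [416. 331.   2.] [317. 182.]
storey_b tip 0.56 [413. 160.  -2.] [282. 322.]
```

```bash
cat >> h.py <<'E'
def blk(c,guess,z,tol=28):
    """top face of the block at guess (mm), by colour near its centre"""
    u,v=pix(c,[guess[0]/1000,guess[1]/1000,z]).astype(int); im=c['img'].astype(int)
    ref=np.median(im[v-3:v+4,u-3:u+4].reshape(-1,3),0)
    m=(np.abs(im-ref).max(2)<tol).astype(np.uint8); m=cv2.morphologyEx(m,cv2.MORPH_OPEN,np.ones((3,3)))
    n,l=cv2.connectedComponents(m); m=(l==l[v,u]).astype(np.uint8)
    k=max(cv2.findContours(m,cv2.RETR_EXTERNAL,cv2.CHAIN_APPROX_NONE)[0],key=cv2.contourArea)
    P=np.array([ray(c,p,z)[:2]*1000 for p in k[:,0].astype(float)],np.float32)
    (x,y),(a,b),t=cv2.minAreaRect(P)
    if a>b: a,b,t=b,a,t-90
    t=(t+90)%180-90
    print('blk ref',ref,'c',np.round([x,y],1),'short/long',np.round([a,b],1),'short deg',round(t,1),'fill',round(cv2.contourArea(P)/(a*b),2))
E
python3 - <<'E'
from h import *
c=shot('wrist'); blk(c,(417,333),.034); blk(c,(570,355),.034)
E
```

```text
blk ref [222. 222. 178.] c [418.6 334.4] short/long [54.8 82.1] short deg 12.4 fill 0.97
blk ref [221. 207. 154.] c [568.8 355.4] short/long [55.  71.3] short deg -1.5 fill 0.97
```

```bash
python3 -m pendant '[[[0,0.7,-50,0,85],[0,0,-50,0,85],[0,0,-22,0,85],[0,0,-8,0,85],[0,0,-5,0,85],[0,0,-2,0,85],[0,0,0,0,85]]]'; python3 -m pendant '[[[0,0,0,0,30],[0,0,0,0,30],[0,0,0,0,30],[0,0,0,0,30],[0,0,0,0,30]]]'; python3 -m pendant '[[[0,0,20,0,30],[0,0,50,0,30],[0,0,50,0,30],[0,0,40,0,30],[0,0,0,0,30]]]'
python3 - <<'E'
from h import *
st()
c=shot('wrist','w15'); find(c,'wrist',['storey_b'],mn=.3); c=shot('scene');find(c,'scene',['storey_b','ground'],mn=.3)
E
```

```text
time_s: 26.42
eef_pos: [0.419, 0.3352, -0.023]
eef_rot: [0.0, 0.627, 0.779, 0.001]
wrist_force: [-0.6, -0.1, -0.0]
opening: 0.998
time_s: 27.05
eef_pos: [0.419, 0.3352, -0.023]
eef_rot: [0.0, 0.627, 0.779, 0.001]
wrist_force: [-1.8, 0.2, 6.2]
opening: 0.641
time_s: 27.68
eef_pos: [0.4206, 0.3361, 0.1398]
eef_rot: [0.001, 0.627, 0.779, 0.003]
wrist_force: [0.4, 0.4, -1.8]
opening: 0.639
t 27.68 tcp [420.6 336.1 139.8] yaw(jaw y) 12.3 F [ 0.4  0.4 -1.8] open 0.639 q [0.45 0.15 1.76 0.   1.23 0.24]
storey_b tip 0.81 [568. 356.   4.] [463. 184.]
storey_b tip 0.74 [421. 330. 163.] [319. 258.]
storey_b tip 0.94 [418. 335. 159.] [204. 132.]
storey_b tip 0.86 [568. 356.   3.] [256. 155.]
ground tip 0.66 [604. -18.  17.] [353. 215.]
ground tip 0.53 [ 602. -300.    2.] [444. 293.]
```

```bash
python3 -m pendant '[[[23,-44,0,-2.8,30],[23,-44,0,-2.8,30],[23,-44,0,-2.7,30],[23,-44,0,-2.7,30],[24,-45,0,-2.7,30],[24,-45,0,-2.7,30],[24,-45,0,-2.7,30],[23,-44,0,-2.7,30]]]'; python3 -m pendant '[[[0,0,-50,0,30],[0,0,-30,0,30],[0,0,-10,0,30],[0,0,0,0,30],[0,0,0,0,30]]]'
python3 - <<'E'
from h import *
st()
c=shot('wrist','w16'); find(c,'wrist',['storey_b'],mn=.3)
z=(monitor.get_obs()['eef_pos'][2]+.023); print(z); blk(c,(607,-5),z+.034)
for cam in ['top','scene']:
    c=shot(cam); find(c,cam,['storey_b'],mn=.3)
E
```

```text
time_s: 28.92
eef_pos: [0.6049, -0.0215, 0.1342]
eef_rot: [-0.001, 0.764, 0.645, -0.001]
wrist_force: [0.7, 0.9, -0.3]
opening: 0.64
time_s: 29.55
eef_pos: [0.6065, -0.0202, 0.0476]
eef_rot: [0.001, 0.763, 0.646, 0.001]
wrist_force: [0.2, 1.0, -1.3]
opening: 0.639
t 29.55 tcp [606.5 -20.2  47.6] yaw(jaw y) -9.5 F [ 0.2  1.  -1.3] open 0.639 q [-0.23  0.41  1.63 -0.    1.09 -0.06]
storey_b tip 0.82 [603. -22.  72.] [316. 253.]
0.07086532128134178
blk ref [222. 217. 167.] c [605.5 -20.8] short/long [54.8 81.8] short deg -9.0 fill 0.97
storey_b tip 0.8 [415. 160.   1.] [279. 267.]
storey_b tip 0.68 [568. 355.  -1.] [209. 204.]
storey_b tip 0.81 [570. 358.   0.] [256. 155.]
storey_b tip 0.66 [602. -20.  72.] [354. 199.]
storey_b tip 0.59 [416. 161.   2.] [249. 214.]
storey_b tip 0.46 [ 605. -300.    1.] [445. 293.]
storey_b tip 0.31 [608. -23.  19.] [356. 214.]
```

View pics/w16.png

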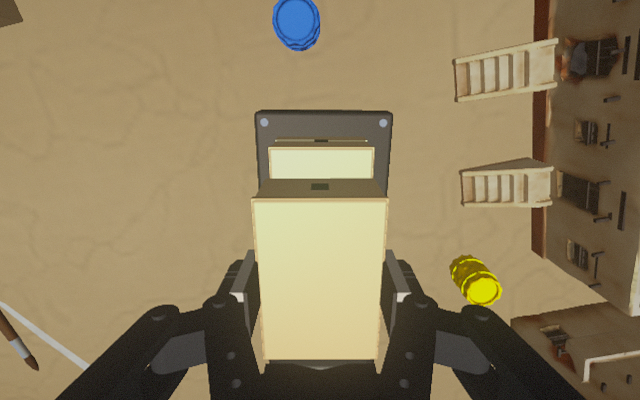

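```bash
python3 -m pendant '[[[0.8,0.3,-5,0,30],[0,0,-4,0,30],[0,0,-2,0,30],[0,0,-1,0,30],[0,0,0,0,30]]]'; python3 -m pendant '[[[0,0,-0.5,0,30],[0,0,-0.5,0,30],[0,0,0,0,30]]]'
```

```text
time_s: 30.48
eef_pos: [0.6058, -0.0197, 0.0351]
eef_rot: [-0.0, 0.763, 0.646, -0.0]
wrist_force: [-6.2, -0.1, 7.2]
opening: 0.639
time_s: 30.85
eef_pos: [0.6058, -0.0198, 0.035]
eef_rot: [-0.0, 0.763, 0.646, -0.0]
wrist_force: [-7.4, 0.9, 14.9]
opening: 0.645
```

```bash
python3 -m pendant '[[[0,0,0.7,0,58],[0,0,0,0,64],[0,0,0,0,85],[0,0,0,0,85],[0,0,30,0,85],[0,0,40,0,85],[0,0,20,0,85],[0,0,0,0,85]]]'
python3 - <<'E'
from h import *
st()
c=shot('wrist','w17'); blk(c,(606,-20),.092); a=pix(c,[.6135,.025,.058]); print(a)
for cam in ['top','scene']:
    c=shot(cam); find(c,cam,['storey_b'],mn=.5); blk(c,(606,-20),.092,36)
E
```

```text
time_s: 31.85
eef_pos: [0.6073, -0.0201, 0.1254]
eef_rot: [0.001, 0.763, 0.646, 0.001]
wrist_force: [-0.7, 0.4, -0.4]
opening: 0.995
t 31.85 tcp [607.3 -20.1 125.4] yaw(jaw y) -9.5 F [-0.7  0.4 -0.4] open 0.995 q [-0.23  0.32  1.59 -0.    1.24 -0.06]
blk ref [231. 230. 184.] c [605.2 -20.5] short/long [54.9 81.3] short deg -9.6 fill 0.98
[318.31869672 138.53210887]
storey_b tip 0.85 [569. 355.  -2.] [209. 204.]
storey_b tip 0.69 [414. 161.   3.] [278. 267.]
storey_b tip 0.68 [605. -20.  58.] [354. 193.]
blk ref [ 98. 104. 103.] c [ 429.1 -265.1] short/long [729.3 901. ] short deg -7.6 fill 0.31
storey_b tip 0.94 [603. -20.  58.] [354. 203.]
storey_b tip 0.84 [414. 161.   2.] [248. 215.]
storey_b tip 0.64 [571. 358.   0.] [257. 155.]
blk ref [224. 195. 142.] c [605.3 -19.5] short/long [54.6 85.4] short deg -9.6 fill 0.95
```

View pics/w17.png

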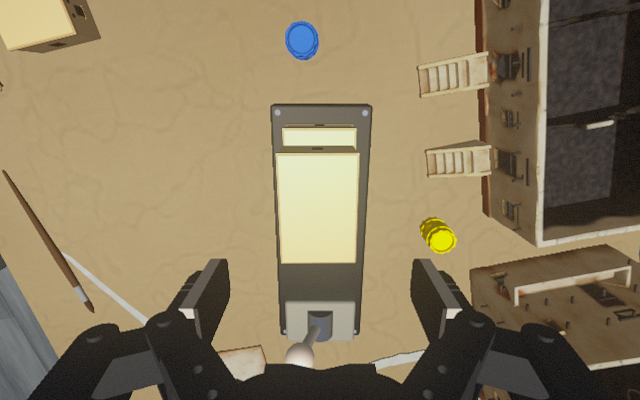

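Storey b sits on the ground storey, centred to about 1.3 mm and aligned at -9.6° (cream top at (318,208), ground strip at (319,138)). Next is storey c.

```bash
python3 -m pendant '[[[-5,47,0,1,85],[-5,47,0,1,85],[-5,47,0,1,85],[-5,47,0,1,85],[-5,47,0,1,85],[-5,47,0,1,85],[-5,47,0,1,85],[-3.5,46.5,0,1,85]]]'; python3 -m pendant '[[[0,0,-15,0,85],[0,0,0,0,85],[0,0,0,0,85]]]'
python3 - <<'E'
from h import *
st()
c=shot('wrist','w18'); blk(c,(568.8,355.4),.034); find(c,'wrist',['storey_c'],mn=.5)
E
```

```text
time_s: 33.1
eef_pos: [0.5666, 0.3569, 0.1224]
eef_rot: [-0.0, 0.716, 0.698, -0.001]
wrist_force: [1.0, -0.5, -0.2]
opening: 0.994
time_s: 33.48
eef_pos: [0.5676, 0.3543, 0.1082]
eef_rot: [-0.0, 0.717, 0.697, -0.001]
wrist_force: [-0.2, -0.0, 0.0]
opening: 0.989
t 33.48 tcp [567.6 354.3 108.2] yaw(jaw y) -1.6 F [-0.2 -0.   0. ] open 0.989 q [ 0.38  0.47  1.42 -0.    1.26  0.41]
blk ref [217. 219. 175.] c [569.4 355.3] short/long [54.4 70.1] short deg -1.5 fill 0.98
storey_c tip 0.91 [569. 355.   3.] [322. 180.]
```

```bash
python3 -m pendant '[[[1.5,0.5,-50,0,85],[0,0,-50,0,85],[0,0,-17,0,85],[0,0,-8,0,85],[0,0,-5,0,85],[0,0,-2,0,85],[0,0,0,0,85]]]'; python3 -m pendant '[[[0,0,0,0,30],[0,0,0,0,30],[0,0,0,0,30],[0,0,0,0,30],[0,0,0,0,30]]]'; python3 -m pendant '[[[0,0,20,0,30],[0,0,50,0,30],[0,0,50,0,30],[0,0,40,0,30],[0,0,0,0,30]]]'
```

```text
time_s: 34.45
eef_pos: [0.5698, 0.3565, -0.022]
eef_rot: [0.0, 0.716, 0.698, 0.001]
wrist_force: [0.3, -0.2, -0.6]
opening: 0.994
time_s: 35.08
eef_pos: [0.5698, 0.3565, -0.0222]
eef_rot: [0.0, 0.716, 0.698, 0.001]
wrist_force: [-0.1, -0.7, 6.0]
opening: 0.637
time_s: 35.7
eef_pos: [0.5718, 0.3573, 0.1427]
eef_rot: [0.002, 0.716, 0.698, 0.004]
wrist_force: [0.4, 0.4, -2.1]
opening: 0.639
```

```bash
python3 -m pendant '[[[5,-47,0,-1,30],[5,-47,0,-1,30],[5,-47,0,-1,30],[5,-47,0,-1,30],[5,-47,0,-1,30],[5,-47,0,-1,30],[4,-47,0,-1,30],[3,-46,0,-1,30]]]'; python3 -m pendant '[[[0,0,-30,0,30],[0,0,-15,0,30],[0,0,0,0,30],[0,0,0,0,30]]]'
python3 - <<'E'
from h import *
st(); z=monitor.get_obs()['eef_pos'][2]+.023
c=shot('wrist','w19'); find(c,'wrist',['storey_c'],mn=.3); blk(c,(607,-5),z+.034); print(z)
E
```

```text
time_s: 36.7
eef_pos: [0.605, -0.0202, 0.1357]
eef_rot: [-0.001, 0.764, 0.646, -0.001]
wrist_force: [0.8, 0.1, -1.9]
opening: 0.639
time_s: 37.2
eef_pos: [0.6065, -0.0182, 0.0925]
eef_rot: [0.0, 0.763, 0.646, 0.0]
wrist_force: [0.7, -0.5, -0.8]
opening: 0.638
t 37.2 tcp [606.5 -18.2  92.5] yaw(jaw y) -9.4 F [ 0.7 -0.5 -0.8] open 0.638 q [-0.23  0.36  1.61  0.    1.18 -0.06]
storey_c tip 0.69 [605. -20. 118.] [319. 254.]
blk ref [225. 219. 167.] c [605.6 -18.4] short/long [54.7 69.1] short deg -9.3 fill 0.97
0.11545400184517907
```

```bash
python3 -m pendant '[[[0.3,-2,-10,0,30],[0,0,-6,0,30],[0,0,-3,0,30],[0,0,0,0,30],[0,0,0,0,30],[0,0,0,0,30],[0,0,0,0,30]]]'; python3 -m pendant '[[[0,0,-0.7,0,30],[0,0,-0.7,0,30],[0,0,-0.7,0,30],[0,0,-0.6,0,30],[0,0,0,0,30],[0,0,0,0,30]]]'
```

```text
time_s: 38.17
eef_pos: [0.6066, -0.0208, 0.0731]
eef_rot: [0.0, 0.763, 0.646, 0.0]
wrist_force: [-0.6, 0.3, -1.0]
opening: 0.639
time_s: 38.92
eef_pos: [0.6065, -0.0208, 0.0702]
eef_rot: [0.0, 0.763, 0.646, 0.0]
wrist_force: [-1.2, 0.0, -0.5]
opening: 0.641
```

```bash
python3 -m pendant '[[[0,0,-0.5,0,30],[0,0,-0.5,0,30],[0,0,0,0,30]]]'
```

```text
time_s: 39.3
eef_pos: [0.6066, -0.0209, 0.0697]
eef_rot: [0.0, 0.763, 0.646, 0.0]
wrist_force: [-2.9, -0.0, 4.6]
opening: 0.638
```

```bash
python3 -m pendant '[[[0,0,0,0,58],[0,0,0,0,64],[0,0,0,0,85],[0,0,0,0,85],[0,0,30,0,85],[0,0,40,0,85],[0,0,20,0,85],[0,0,0,0,85]]]'
python3 - <<'E'
from h import *
st()
c=shot('wrist','w20'); blk(c,(606,-20),.126); 
c=shot('scene'); find(c,'scene',['storey_c'],mn=.5); blk(c,(606,-20),.126,36)
c=shot('top'); blk(c,(414.5,159.5),.034)
E
```

```text
time_s: 40.3
eef_pos: [0.6076, -0.0211, 0.1607]
eef_rot: [0.001, 0.763, 0.646, 0.001]
wrist_force: [-0.0, -0.8, -0.0]
opening: 0.993
t 40.3 tcp [607.6 -21.1 160.7] yaw(jaw y) -9.5 F [-0.  -0.8 -0. ] open 0.993 q [-0.23  0.28  1.56  0.    1.3  -0.06]
blk ref [231. 230. 185.] c [605.9 -21.4] short/long [54.4 69.6] short deg -9.3 fill 0.97
storey_c tip 0.95 [411. 160.   2.] [247. 216.]
storey_c tip 0.57 [602. -22.  60.] [354. 203.]
blk ref [225. 195. 142.] c [606.9 -20.7] short/long [55.4 73.1] short deg -9.2 fill 0.93
blk ref [59. 64. 64.] c [268.7 347.3] short/long [418.2 979.4] short deg 21.9 fill 0.23
```

```bash
python3 -m pendant '[[[-32,30,0,2.2,85],[-32,30,0,2.2,85],[-32,30,0,2.2,85],[-32,30,-10,2.2,85],[-32,30,-20,2.2,85],[-32,31,-20,2,85],[0,0,0,0,85],[0,0,0,0,85]]]'
python3 - <<'E'
from h import *
st()
c=shot('wrist','w21'); blk(c,(414.5,159.5),.034); find(c,'wrist',['storey_d'],mn=.5)
E
```

```text
time_s: 41.5
eef_pos: [0.4147, 0.16, 0.109]
eef_rot: [0.0, 0.685, 0.728, -0.0]
wrist_force: [0.5, -0.2, 0.7]
opening: 0.997
t 41.5 tcp [414.7 160.  109. ] yaw(jaw y) 3.5 F [ 0.5 -0.2  0.7] open 0.997 q [ 0.1  -0.02  2.   -0.    1.15  0.04]
blk ref [235. 237. 192.] c [414.1 159.6] short/long [54.4 58.3] short deg 3.1 fill 0.97
storey_d tip 0.72 [603. -21.  61.] [506. 392.]
```

```bash
python3 -m pendant '[[[0,-0.5,-50,-0.3,85],[0,0,-50,0,85],[0,0,-17,0,85],[0,0,-8,0,85],[0,0,-5,0,85],[0,0,-3,0,85],[0,0,0,0,85]]]'; python3 -m pendant '[[[0,0,0,0,30],[0,0,0,0,30],[0,0,0,0,30],[0,0,0,0,30],[0,0,0,0,30]]]'; python3 -m pendant '[[[0,0,20,0,30],[0,0,50,0,30],[0,0,50,0,30],[0,0,50,0,30],[0,0,20,0,30],[0,0,0,0,30]]]'
```

```text
time_s: 42.48
eef_pos: [0.415, 0.1597, -0.0233]
eef_rot: [0.0, 0.687, 0.726, 0.0]
wrist_force: [0.6, 0.2, -0.6]
opening: 0.997
time_s: 43.1
eef_pos: [0.4151, 0.1598, -0.0231]
eef_rot: [0.0, 0.687, 0.727, 0.0]
wrist_force: [-0.1, 0.5, 4.9]
opening: 0.642
time_s: 43.85
eef_pos: [0.4157, 0.1599, 0.1679]
eef_rot: [0.001, 0.687, 0.727, 0.002]
wrist_force: [-1.4, 0.0, -1.1]
opening: 0.644
```

```bash
python3 -m pendant '[[[32,-30,0,-2.1,30],[32,-30,0,-2.1,30],[32,-30,0,-2.1,30],[32,-30,0,-2.1,30],[32,-30,0,-2.1,30],[32,-30,0,-2.1,30],[0,0,0,0,30],[0,0,0,0,30]]]'
python3 - <<'E'
from h import *
st(); z=monitor.get_obs()['eef_pos'][2]+.023
c=shot('wrist','w22'); find(c,'wrist',['storey_d'],mn=.3); blk(c,(607,-10),z+.034); print(z)
E
```

```text
time_s: 44.85
eef_pos: [0.605, -0.0199, 0.164]
eef_rot: [-0.002, 0.763, 0.647, -0.001]
wrist_force: [0.1, 0.2, -0.6]
opening: 0.637
t 44.85 tcp [605.  -19.9 164. ] yaw(jaw y) -9.4 F [ 0.1  0.2 -0.6] open 0.637 q [-0.23  0.28  1.55  0.    1.31 -0.06]
storey_d tip 0.92 [605. -21. 186.] [320. 250.]
storey_d tip 0.82 [607. -25.  93.] [324. 198.]
blk ref [227. 218. 166.] c [604.9 -19.8] short/long [55.2 58. ] short deg -9.3 fill 0.97
0.18700627762147867
```

```bash
python3 -m pendant '[[[-0.3,-1,-35,0,30],[0,0,-15,0,30],[0,0,-7,0,30],[0,0,-2,0,30],[0,0,0,0,30],[0,0,0,0,30],[0,0,0,0,30]]]'
```

```text
time_s: 45.82
eef_pos: [0.6065, -0.0214, 0.1078]
eef_rot: [0.0, 0.763, 0.647, 0.0]
wrist_force: [0.1, 0.6, -1.1]
opening: 0.638
```

```bash
python3 -m pendant '[[[0,0,-2,0,30],[0,0,-1,0,30],[0,0,-0.7,0,30],[0,0,-0.6,0,30],[0,0,0,0,30],[0,0,0,0,30]]]'; python3 -m pendant '[[[0,0,-0.6,0,30],[0,0,0,0,30]]]'
```

```text
time_s: 46.58
eef_pos: [0.6061, -0.0213, 0.103]
eef_rot: [0.0, 0.763, 0.647, 0.0]
wrist_force: [-0.4, 0.2, 0.2]
opening: 0.636
time_s: 46.82
eef_pos: [0.6062, -0.0214, 0.103]
eef_rot: [0.0, 0.763, 0.647, 0.0]
wrist_force: [-3.5, 0.4, 5.3]
opening: 0.636
```

```bash
python3 -m pendant '[[[0,0,0,0,58],[0,0,0,0,64],[0,0,0,0,85],[0,0,0,0,85],[0,0,30,0,85],[0,0,40,0,85],[0,0,20,0,85],[0,0,0,0,85]]]'
python3 - <<'E'
from h import *
st()
c=shot('wrist','w23'); blk(c,(606,-20),.160); 
c=shot('scene','s23'); find(c,'scene',['storey_d','dome','ground'],mn=.5); blk(c,(606,-20),.160,36)
E
```

```text
time_s: 47.82
eef_pos: [0.6072, -0.0216, 0.1938]
eef_rot: [0.001, 0.763, 0.647, 0.001]
wrist_force: [0.9, -0.2, -0.2]
opening: 0.994
t 47.83 tcp [607.2 -21.6 193.8] yaw(jaw y) -9.4 F [ 0.9 -0.2 -0.2] open 0.994 q [-0.23  0.25  1.53  0.    1.36 -0.07]
blk ref [236. 237. 190.] c [605.7 -21.4] short/long [54.3 57.6] short deg -9.4 fill 0.98
storey_d tip 0.73 [609. -21.  90.] [357. 192.]
storey_d tip 0.72 [603. -19.  62.] [354. 202.]
storey_d tip 0.65 [606. -19. 129.] [356. 179.]
dome tip 0.79 [ 601. -298.    1.] [443. 292.]
ground tip 0.67 [607. -21.  15.] [355. 215.]
blk ref [225. 196. 142.] c [606.3 -20. ] short/long [54.4 61. ] short deg -9.5 fill 0.92
```

View pics/w23.png

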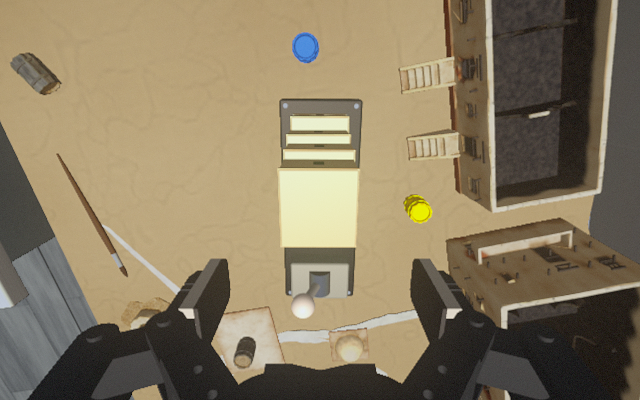

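Tower is centred and aligned: four cream steps stacked down the plinth, top at (318,207). The dome on its tile is at (349,346). Going to the dome.

```bash
python3 -m pendant '[[[0,-46,0,0,85],[0,-46,0,0,85],[0,-46,0,0,85],[0,-46,0,0,85],[-1,-46,-30,0,85],[0,-48,-40,0,85],[0,0,0,0,52],[0,0,0,0,52]]]'
python3 - <<'E'
from h import *
st()
c=shot('wrist','w24'); find(c,'wrist',['dome'],mn=.3); find(c,'wrist',['dome'],'recognise',mn=.3); print(c['origin'],c['orientation'])
u,v=pix(c,[.604,-.3,.01]).astype(int); print(u,v)
a=c['img'][v-70:v+70,u-90:u+90,::-1]; cv2.imwrite('pics/w24c.png',cv2.resize(a,(720,560),interpolation=cv2.INTER_CUBIC))
E
```

```text
time_s: 49.08
eef_pos: [0.6048, -0.2988, 0.1213]
eef_rot: [-0.001, 0.763, 0.646, -0.0]
wrist_force: [0.1, 0.0, 1.1]
opening: 0.613
t 49.08 tcp [ 604.8 -298.8  121.3] yaw(jaw y) -9.4 F [0.1 0.  1.1] open 0.613 q [-0.63  0.46  1.4   0.    1.28 -0.47]
dome tip 0.86 [ 605. -300.   -3.] [321. 177.]
dome rec 0.6 [ 606. -295.    1.] [321. 173.]
[ 0.61839081 -0.21490678  0.30077476] [ 0.16477583  0.9829176  -0.08074365 -0.01422613]
319 180
```

View pics/w24c.png

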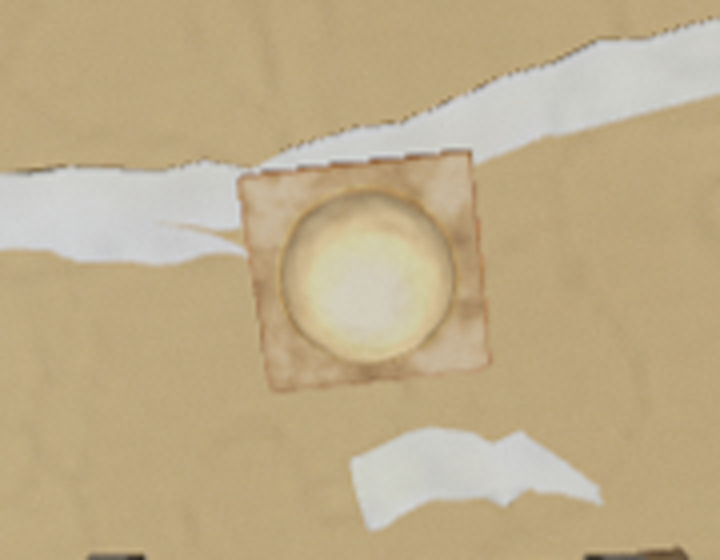

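The tile's corners are at crop (240,178), (470,152), (491,365) and (272,390), with the dome on its middle.

Run:
```python
from h import *
c=shot('wrist'); K=[(240,178),(470,152),(491,365),(272,390)]
P=np.array([ray(c,(229+u/4,110+v/4),.004)*1000 for u,v in K]); print(np.round(P,1),P.mean(0))
for i in range(4):
    d=P[(i+1)%4]-P[i]; print(np.hypot(*d[:2]),np.degrees(np.arctan2(d[1],d[0])))
(x,y),wh,t=cv2.minAreaRect(P[:,:2].astype(np.float32)); print(x,y,wh,t); st()
```

```text
[[ 580.8 -272.1    4. ]
 [ 635.2 -274.7    4. ]
 [ 633.2 -328.4    4. ]
 [ 578.3 -326.1    4. ]] [ 606.88636103 -300.32920869    4.        ]
54.53040741024757 -2.791507961764181
53.7255582102069 -92.14771386569912
54.948362105964684 177.63461991410483
54.13115606398265 87.40666853662366
606.8877563476562 -300.2277526855469 (54.13072204589844, 54.948307037353516) 87.6346206665039
t 49.27 tcp [ 606.2 -298.5  123.9] yaw(jaw y) -9.3 F [ 0.5  0.1 -0.2] open 0.61 q [-0.63  0.46  1.39  0.    1.28 -0.47]
```

```bash
python3 -m pendant '[[[1,-1.5,-50,6.8,52],[0,0,-50,0,52],[0,0,-25,0,52],[0,0,-12,0,52],[0,0,-5,0,52],[0,0,-3,0,52],[0,0,0,0,52],[0,0,0,0,52]]]'; python3 -m pendant '[[[0,0,-1,0,52],[0,0,-1,0,52],[0,0,0,0,52]]]'; python3 -m pendant '[[[0,0,-1,0,52],[0,0,-1,0,52],[0,0,0,0,52]]]'
```

```text
time_s: 50.28
eef_pos: [0.6067, -0.3012, -0.0217]
eef_rot: [0.001, 0.723, 0.691, 0.0]
wrist_force: [-0.3, -0.4, 0.4]
opening: 0.609
time_s: 50.65
eef_pos: [0.606, -0.3008, -0.0249]
eef_rot: [-0.0, 0.723, 0.691, -0.0]
wrist_force: [0.6, 0.2, -0.7]
opening: 0.607
time_s: 51.02
eef_pos: [0.606, -0.3007, -0.0269]
eef_rot: [-0.0, 0.723, 0.691, -0.0]
wrist_force: [-0.2, 0.3, -1.0]
opening: 0.611
```

```bash
python3 -m pendant '[[[1,0.5,-1,0,52],[0,0,-0.5,0,52],[0,0,0,0,52]]]'; python3 -m pendant '[[[0,0,-1,0,52],[0,0,0,0,52]]]';  python3 -m pendant '[[[0,0,-1,0,52],[0,0,0,0,52]]]'
```

```text
time_s: 51.4
eef_pos: [0.6071, -0.3003, -0.0283]
eef_rot: [-0.0, 0.723, 0.691, 0.0]
wrist_force: [-0.0, 0.5, 0.2]
opening: 0.609
time_s: 51.65
eef_pos: [0.6071, -0.3003, -0.0293]
eef_rot: [-0.0, 0.723, 0.691, -0.0]
wrist_force: [0.7, 0.0, 0.3]
opening: 0.606
time_s: 51.9
eef_pos: [0.607, -0.3003, -0.0303]
eef_rot: [-0.0, 0.723, 0.691, -0.0]
wrist_force: [-0.3, -0.1, -0.1]
opening: 0.609
```

```bash
python3 -m pendant '[[[0,0,-1,0,52],[0,0,0,0,52]]]'; python3 -m pendant '[[[0,0,-1,0,52],[0,0,0,0,52]]]'
python3 - <<'E'
from h import *
c=shot('wrist'); find(c,'wrist',['dome'],mn=.3)
a=c['img'][130:400,150:490,::-1]; cv2.imwrite('pics/w25c.png',cv2.resize(a,(740,588)))
E
```

```text
time_s: 52.15
eef_pos: [0.607, -0.3003, -0.0314]
eef_rot: [-0.0, 0.723, 0.691, -0.0]
wrist_force: [-0.1, -0.4, -1.0]
opening: 0.605
time_s: 52.4
eef_pos: [0.6071, -0.3003, -0.0323]
eef_rot: [-0.0, 0.723, 0.691, -0.0]
wrist_force: [0.8, 0.4, 0.1]
opening: 0.612
dome tip 0.78 [ 604. -299.   -3.] [315. 252.]
```

```bash
python3 -m pendant '[[[0,0,-1,0,52],[0,0,0,0,52]]]'; python3 -m pendant '[[[0,0,-1,0,52],[0,0,0,0,52]]]'
```

```text
time_s: 52.75
eef_pos: [0.607, -0.3003, -0.0333]
eef_rot: [-0.0, 0.723, 0.691, -0.0]
wrist_force: [0.2, 1.1, -0.6]
opening: 0.61
time_s: 53.0
eef_pos: [0.6071, -0.3003, -0.0343]
eef_rot: [-0.0, 0.723, 0.691, -0.0]
wrist_force: [0.1, 0.3, 0.6]
opening: 0.613
```

```bash
python3 -m pendant '[[[0,0,0,0,30],[0,0,0,0,30],[0,0,0,0,30],[0,0,0,0,30]]]'
python3 - <<'E'
from h import *
st(); c=shot('wrist'); find(c,'wrist',['dome'],mn=.3)
E
```

```text
time_s: 53.5
eef_pos: [0.607, -0.3005, -0.0333]
eef_rot: [-0.0, 0.723, 0.691, -0.0]
wrist_force: [-2.5, 0.4, 5.7]
opening: 0.442
t 53.5 tcp [ 607.  -300.5  -33.3] yaw(jaw y) -2.6 F [-2.5  0.4  5.7] open 0.442 q [-0.63  0.66  1.45 -0.    1.03 -0.59]
dome tip 0.76 [ 606. -301.   -0.] [318. 259.]
dome tip 0.59 [ 461. -268.    8.] [  6. 218.]
```

```bash
python3 -m pendant '[[[0,0,0,0,52],[0,0,0,0,52],[0,0,-1,0,52],[0,0,-1,0,52],[0,0,0,0,52]]]'; python3 -m pendant '[[[0,0,-1,0,52],[0,0,-1,0,52],[0,0,0,0,52]]]'; python3 -m pendant '[[[0,0,-1,0,52],[0,0,0,0,52]]]'
```

```text
time_s: 54.22
eef_pos: [0.6071, -0.3003, -0.0359]
eef_rot: [-0.0, 0.723, 0.691, -0.0]
wrist_force: [-1.2, 1.2, 3.9]
opening: 0.606
time_s: 54.6
eef_pos: [0.6073, -0.3004, -0.036]
eef_rot: [-0.0, 0.723, 0.691, -0.0]
wrist_force: [-6.8, 4.9, 17.2]
opening: 0.614
time_s: 54.85
eef_pos: [0.6073, -0.3004, -0.0361]
eef_rot: [-0.0, 0.723, 0.691, -0.0]
wrist_force: [-9.3, 5.7, 22.8]
opening: 0.612
```

```bash
python3 -m pendant '[[[0,0,2,0,52],[0,0,2.5,0,52],[0,0,0,0,52],[0,0,0,0,52]]]'; python3 -m pendant '[[[0,0,0,0,0],[0,0,0,0,0],[0,0,0,0,0],[0,0,0,0,0],[0,0,0,0,0]]]'; python3 -m pendant '[[[0,0,5,0,0],[0,0,10,0,0],[0,0,10,0,0],[0,0,0,0,0],[0,0,0,0,0]]]'
python3 - <<'E'
from h import *
st(); c=shot('wrist'); find(c,'wrist',['dome'],mn=.3);c=shot('scene'); find(c,'scene',['dome'],mn=.3)
E
```

```text
time_s: 55.35
eef_pos: [0.607, -0.3003, -0.0352]
eef_rot: [-0.0, 0.723, 0.691, -0.0]
wrist_force: [-0.3, 0.7, 0.2]
opening: 0.61
time_s: 55.98
eef_pos: [0.6076, -0.3008, -0.0336]
eef_rot: [0.001, 0.723, 0.691, 0.0]
wrist_force: [-2.1, 1.2, 7.0]
opening: 0.45
time_s: 56.6
eef_pos: [0.6071, -0.3003, -0.0097]
eef_rot: [-0.0, 0.723, 0.691, 0.0]
wrist_force: [0.1, -0.3, -0.7]
opening: 0.444
t 56.6 tcp [ 607.1 -300.3   -9.7] yaw(jaw y) -2.6 F [ 0.1 -0.3 -0.7] open 0.444 q [-0.63  0.63  1.45  0.    1.07 -0.59]
dome tip 0.84 [ 603. -299.   22.] [312. 256.]
dome tip 0.88 [ 604. -298.   24.] [446. 285.]
dome tip 0.68 [ 565. -155.   90.] [386. 233.]
```

```bash
python3 -m pendant '[[[0,0,30,0,0],[0,0,40,0,0],[0,0,50,0,0],[0,0,50,0,0],[0,0,20,0,0],[0,0,0,0,0]]]'; python3 -m pendant '[[[0,35,0,-1,0],[0,40,0,-1,0],[0,40,0,-1,0],[0,40,0,-1,0],[0,40,0,-1,0],[0,40,0,-1,0],[0,30,0,-0.9,0],[0,14,0,0,0]]]'; python3 -m pendant '[[[0,0,0,0,0],[0,0,0,0,0]]]'
python3 - <<'E'
from h import *
st(); c=shot('wrist','w26'); find(c,'wrist',['dome'],mn=.3);blk(c,(606,-1),.160)
c2=shot('scene','s26'); find(c2,'scene',['dome'],mn=.3)
# tile edge search: sample colours along vertical line above tower
z=monitor.get_obs()['eef_pos'][2]+.0338; print('base',z, pix(c,[.606,-.021,z+.004]))
E
```

```text
time_s: 57.55
eef_pos: [0.6078, -0.3008, 0.1814]
eef_rot: [0.001, 0.723, 0.691, 0.0]
wrist_force: [-0.2, -0.6, -1.0]
opening: 0.448
time_s: 58.55
eef_pos: [0.6054, -0.0195, 0.1772]
eef_rot: [-0.002, 0.763, 0.647, -0.001]
wrist_force: [0.6, -0.4, -0.4]
opening: 0.447
time_s: 58.8
eef_pos: [0.6069, -0.0224, 0.1795]
eef_rot: [-0.0, 0.764, 0.646, -0.0]
wrist_force: [-0.0, -0.7, -0.2]
opening: 0.446
t 58.8 tcp [606.9 -22.4 179.5] yaw(jaw y) -9.6 F [-0.  -0.7 -0.2] open 0.446 q [-0.23  0.27  1.54 -0.    1.34 -0.07]
dome tip 0.71 [606. -21. 210.] [319. 253.]
blk ref [239. 242. 200.] c [608.7  -4. ] short/long [22.8 54. ] short deg 80.5 fill 0.96
dome tip 0.59 [602. -22. 217.] [358. 149.]
base 0.2140364294102703 [318.33452379 261.34308353]
```

Run:
```python
from h import *
c=shot('wrist'); im=c['img'].astype(int); z=.2135
for P in [(-28,28),(28,28),(28,-28),(-28,-28)]:
    r=R.from_euler('z',-9.6,degrees=True).as_matrix()@np.array([*P,0])
    print(P,np.round(pix(c,(np.array([606.5,-22,0])+r)/1000+[0,0,z+.004])))
print([tuple(im[v,319]) for v in range(196,236,2)])
print('row'); 
for v in (226,236): print(v,[(u,int(im[v,u].sum()//3)) for u in range(250,392,4)])
```

```text
(-28, 28) [261. 210.]
(28, 28) [378. 210.]
(28, -28) [372. 308.]
(-28, -28) [267. 308.]
[(np.int64(239), np.int64(242), np.int64(199)), (np.int64(240), np.int64(242), np.int64(197)), (np.int64(240), np.int64(241), np.int64(196)), (np.int64(240), np.int64(241), np.int64(195)), (np.int64(240), np.int64(240), np.int64(196)), (np.int64(239), np.int64(240), np.int64(194)), (np.int64(205), np.int64(202), np.int64(155)), (np.int64(129), np.int64(91), np.int64(51)), (np.int64(180), np.int64(148), np.int64(104)), (np.int64(189), np.int64(165), np.int64(122)), (np.int64(195), np.int64(173), np.int64(133)), (np.int64(193), np.int64(170), np.int64(127)), (np.int64(195), np.int64(173), np.int64(137)), (np.int64(190), np.int64(164), np.int64(108)), (np.int64(184), np.int64(151), np.int64(97)), (np.int64(169), np.int64(148), np.int64(107)), (np.int64(168), np.int64(149), np.int64(112)), (np.int64(166), np.int64(148), np.int64(108)), (np.int64(173), np.int64(155), np.int64(115)), (np.int64(181), np.int64(160), np.int64(121))]
row
226 [(250, 165), (254, 163), (258, 161), (262, 142), (266, 151), (270, 178), (274, 182), (278, 176), (282, 167), (286, 178), (290, 162), (294, 166), (298, 164), (302, 163), (306, 157), (310, 152), (314, 144), (318, 138), (322, 139), (326, 134), (330, 133), (334, 140), (338, 146), (342, 151), (346, 143), (350, 154), (354, 169), (358, 179), (362, 181), (366, 181), (370, 181), (374, 173), (378, 166), (382, 165), (386, 167), (390, 164)]
236 [(250, 162), (254, 165), (258, 164), (262, 166), (266, 172), (270, 177), (274, 183), (278, 178), (282, 168), (286, 159), (290, 130), (294, 141), (298, 147), (302, 154), (306, 152), (310, 156), (314, 152), (318, 162), (322, 160), (326, 166), (330, 169), (334, 162), (338, 154), (342, 146), (346, 138), (350, 140), (354, 173), (358, 173), (362, 182), (366, 180), (370, 158), (374, 150), (378, 163), (382, 163), (386, 160), (390, 162)]
```

```bash
python3 -m pendant '[[[-0.6,0.8,-25,0,0],[0,0,-12,0,0],[0,0,-7,0,0],[0,0,-4,0,0],[0,0,0,0,0],[0,0,0,0,0],[0,0,0,0,0]]]'
python3 - <<'E'
from h import *
st(); c=shot('wrist'); im=c['img'].astype(int)
for u in (272,285,319,350,362):
    col=[(v,im[v,u].min()) for v in range(195,240)]
    # sharpest drop
    g=[(im[v+2,u].sum()-im[v-1,u].sum(),v) for v in range(196,236)]; print(u,min(g))
E
```

```text
time_s: 59.92
eef_pos: [0.6068, -0.0206, 0.1328]
eef_rot: [0.0, 0.763, 0.646, 0.0]
wrist_force: [0.2, 0.0, -0.5]
opening: 0.444
t 59.92 tcp [606.8 -20.6 132.8] yaw(jaw y) -9.5 F [ 0.2  0.  -0.5] open 0.444 q [-0.23  0.31  1.58  0.    1.25 -0.06]
272 (np.int64(-480), 207)
285 (np.int64(-463), 207)
319 (np.int64(-433), 208)
350 (np.int64(-456), 208)
362 (np.int64(-453), 208)
```

```bash
python3 -m pendant '[[[-0.5,-0.6,-3,0,0],[0,0,-1,0,0],[0,0,0,0,0],[0,0,0,0,0],[0,0,-0.8,0,0],[0,0,-0.7,0,0],[0,0,0,0,0]]]'; python3 -m pendant '[[[0,0,-0.6,0,0],[0,0,-0.6,0,0],[0,0,0,0,0]]]'
```

```text
time_s: 60.85
eef_pos: [0.606, -0.0211, 0.1267]
eef_rot: [-0.0, 0.763, 0.646, -0.0]
wrist_force: [0.3, 0.6, -0.6]
opening: 0.447
time_s: 61.22
eef_pos: [0.6062, -0.0212, 0.1264]
eef_rot: [0.0, 0.763, 0.646, 0.0]
wrist_force: [-3.7, 0.8, 4.7]
opening: 0.443
```

Contact. Release and back off, then check.

```bash
python3 -m pendant '[[[0,0,0,0,46],[0,0,0.3,0,52],[0,0,0,0,60],[0,0,0,0,70],[0,0,0,0,70],[0,0,20,0,70],[0,0,30,0,70],[0,0,30,0,70]]]'
python3 - <<'E'
from h import *
st()
c=shot('wrist','w27'); find(c,'wrist',['dome','barrel'],mn=.4); im=c['img'].astype(int)
for P in [(-28,28),(28,28),(28,-28),(-28,-28)]:
    r=R.from_euler('z',-9.5,degrees=True).as_matrix()@np.array([*P,0]); print(np.round(pix(c,(np.array([605.8,-21.3,0])+r)/1000+[0,0,.164]),1))
# tile via Canny edges box
e=cv2.Canny(c['img'],40,110)[130:290,250:400]; 
L=cv2.HoughLinesP(e,1,np.pi/360,25,minLineLength=30,maxLineGap=6)
if L is not None:
    for l in L[:,0]: print(l+np.array([250,130,250,130]))
for cam in ['scene','top']:
    c=shot(cam); find(c,cam,['dome','barrel','switch_tip','ground'],mn=.35)
E
```

```text
time_s: 62.22
eef_pos: [0.6064, -0.0212, 0.2084]
eef_rot: [0.001, 0.763, 0.646, 0.0]
wrist_force: [0.4, 0.4, -0.8]
opening: 0.824
t 62.23 tcp [606.4 -21.2 208.4] yaw(jaw y) -9.5 F [ 0.4  0.4 -0.8] open 0.824 q [-0.23  0.24  1.51 -0.    1.39 -0.06]
dome tip 0.7 [606. -19. 158.] [320. 199.]
barrel tip 0.98 [613. 102.  -1.] [307.  48.]
barrel tip 0.96 [ 461. -269.    9.] [250. 337.]
barrel tip 0.79 [714. -96.   2.] [412. 201.]
[280.6 168.4]
[358.6 168.4]
[355.7 238.7]
[283.4 238.7]
[359 167 361 130]
[281 164 357 164]
[281 166 329 167]
[283 156 360 156]
[316 170 356 170]
[281 165 294 209]
[287 258 355 258]
[284 216 287 273]
[283 141 349 141]
[280 169 314 169]
[283 132 350 132]
[286 240 354 240]
[282 229 282 194]
[314 147 355 147]
[281 200 282 167]
[283 161 283 130]
[391 285 394 253]
[301 237 331 237]
dome tip 0.64 [605. -21. 160.] [357. 169.]
barrel tip 0.81 [ 462. -268.    7.] [387. 319.]
barrel tip 0.72 [612. 100.   0.] [324. 194.]
barrel tip 0.69 [712. -90.   2.] [404. 215.]
barrel tip 0.54 [608. -18. 126.] [356. 180.]
switch_tip tip 0.45 [ 564. -153.   91.] [384. 233.]
ground tip 0.71 [610. -18.  17.] [355. 214.]
dome tip 0.66 [602. -19. 155.] [355. 184.]
barrel tip 0.55 [ 716. -100.   -0.] [385. 159.]
barrel tip 0.41 [607. -19. 159.] [355. 182.]
barrel tip 0.39 [ 462. -274.    7.] [450. 258.]
switch_tip tip 0.67 [ 566. -157.   87.] [410. 209.]
```

```bash
python3 -m pendant '[[[-28,-43,0,0,0],[-27,-43,0,0,0],[-27,-42,0,0,0],[0,0,-50,0,0],[0,0,-50,0,0],[0,0,-50,0,0],[0,0,-17,0,0],[0,0,0,0,0]]]'
python3 - <<'E'
from h import *
st()
for cam in ['wrist','scene']:
    c=shot(cam); find(c,cam,['switch_tip','seat','dome'],mn=.3)
E
```

```text
time_s: 63.88
eef_pos: [0.5236, -0.1489, 0.0385]
eef_rot: [-0.001, 0.763, 0.646, -0.0]
wrist_force: [-0.2, 0.1, 0.1]
opening: 0.001
t 63.88 tcp [ 523.6 -148.9   38.5] yaw(jaw y) -9.5 F [-0.2  0.1  0.1] open 0.001 q [-0.5   0.31  1.8   0.    1.04 -0.33]
switch_tip tip 0.86 [ 567. -156.   85.] [412. 271.]
switch_tip tip 0.42 [ 565. -158.   90.] [386. 234.]
seat tip 0.92 [607. -21.  16.] [354. 215.]
dome tip 0.72 [605. -19. 161.] [357. 169.]
```

```bash
python3 -m pendant '[[[8,-1.3,2,0,0],[8,-1.3,0,0,0],[6,-1,0,0,0],[5,-0.8,0,0,0],[5,-0.8,0,0,0],[5,-0.8,0,0,0],[5,-0.8,0,0,0]]]'; python3 -m pendant '[[[5,-0.8,0,0,0],[4,-0.7,0,0,0],[4,-0.7,0,0,0],[0,0,0,0,0]]]';python3 - <<'E'
from h import *
for cam in ['wrist','scene']:
    c=shot(cam); find(c,cam,['switch_tip'],mn=.3)
E
```

```text
time_s: 65.15
eef_pos: [0.5664, -0.156, 0.0408]
eef_rot: [-0.0, 0.763, 0.646, 0.0]
wrist_force: [-1.7, 1.1, 1.6]
opening: -0.002
time_s: 65.65
eef_pos: [0.5794, -0.1582, 0.0408]
eef_rot: [0.0, 0.763, 0.646, 0.0]
wrist_force: [-0.2, -0.0, 1.0]
opening: -0.001
switch_tip tip 0.79 [ 605. -163.   85.] [374. 270.]
switch_tip tip 0.69 [ 336. -214.    1.] [320. 339.]
```

```bash
python3 -m pendant '[[[3,-0.5,0,0,0],[2,-0.3,0,0,0],[0,0,0,0,0]]]'; python3 -m pendant '[[[2,-0.3,0,0,0],[0,0,0,0,0]]]'; python3 -m pendant '[[[2,-0.3,0,0,0],[0,0,0,0,0]]]'
```

```text
time_s: 66.22
eef_pos: [0.5834, -0.1588, 0.0407]
eef_rot: [-0.001, 0.763, 0.646, -0.0]
wrist_force: [-4.2, 0.9, 0.7]
opening: 0.0
time_s: 66.47
eef_pos: [0.5836, -0.1588, 0.0404]
eef_rot: [-0.002, 0.763, 0.646, -0.002]
wrist_force: [-11.1, 0.0, 5.8]
opening: -0.006
time_s: 66.72
eef_pos: [0.5838, -0.1587, 0.0403]
eef_rot: [-0.004, 0.763, 0.646, -0.003]
wrist_force: [-17.8, 1.8, 10.2]
opening: 0.0
```

Hard stop reached. Back off, rise, and check everything.

```bash
python3 -m pendant '[[[-10,1.6,0,0,0],[-30,5,0,0,0],[-30,0,30,0,0],[-20,0,60,0,0],[-50,0,30,0,0],[-30,-30,0,0,0],[0,0,0,0,0],[0,0,0,0,0]]]'
python3 - <<'E'
from h import *
st()
for cam in ['wrist','scene','top']:
    c=shot(cam,'end_'+cam); find(c,cam,['switch_tip','dome','barrel','ground','storey_b','plate','well','glue'],mn=.45)
    if cam!='wrist':
        for g,z in [((606,-14),.160)]: pass
E
```

```text
time_s: 67.72
eef_pos: [0.4189, -0.1831, 0.1605]
eef_rot: [0.001, 0.764, 0.646, 0.0]
wrist_force: [-0.2, 0.3, 0.2]
opening: -0.002
t 67.72 tcp [ 418.9 -183.1  160.5] yaw(jaw y) -9.6 F [-0.2  0.3  0.2] open -0.002 q [-0.67 -0.06  1.93  0.    1.27 -0.51]
switch_tip tip 0.92 [ 609. -166.   85.] [554. 133.]
barrel tip 0.64 [ 459. -268.    8.] [367. 234.]
barrel tip 0.58 [715. -96.  -0.] [612.  29.]
plate tip 0.81 [ 463. -268.   -1.] [369. 230.]
well tip 0.81 [ 333. -219.    0.] [251. 209.]
switch_tip tip 0.46 [ 606. -162.   84.] [401. 228.]
barrel tip 0.61 [ 463. -271.    4.] [388. 320.]
barrel tip 0.49 [615. 102.  -1.] [324. 193.]
storey_b tip 0.65 [605. -19.  17.] [353. 215.]
plate tip 0.87 [ 462. -265.    2.] [385. 319.]
well tip 0.77 [ 338. -211.    2.] [320. 337.]
glue tip 0.7 [ 336. -210.    1.] [319. 337.]
switch_tip tip 0.53 [ 608. -163.   85.] [413. 192.]
dome tip 0.66 [ 607. -165.   84.] [413. 193.]
dome tip 0.65 [605. -21. 158.] [356. 183.]
barrel tip 0.46 [715. -94.  -3.] [382. 160.]
storey_b tip 0.66 [607. -19.  91.] [354. 189.]
storey_b tip 0.56 [608. -20.  56.] [354. 192.]
storey_b tip 0.45 [609. -22. 126.] [356. 185.]
glue tip 0.63 [728. 163.   1.] [286. 149.]
```

```bash
python3 -c "
from bench import order; print(order.hand_in())"
```

```text
the job is handed in; nothing more can be done
None
```

The tower is built on the plinth and the job is handed in, at about 68 s on the robot's clock. I moved the barrel to the roof plate first and pressed the ground storey down on its pegs until it met a hard stop. On it went the three closed upper storeys that were there (b, then c, then d; storey_a was nowhere in the pictures), then the dome. Last, I pushed the switch over to its stop.

Last checks:
- **Tower:** the storeys measured within about 1.5 mm of centre and 0.5° of alignment when each was set down. Storey b is the furthest out, about 1.3 mm toward the robot, and I left it there.
- **Dome:** it sits at z ≈ 158–160 mm on the tower's axis, with its tile edges where they should be.
- **Barrel:** the last looks put it within about 5 mm of the plate's middle. The networks give only its base, at z ≈ 4–8 mm, and I did not view a closing picture of how it stands.
- **Switch:** its ball is at the far-side position, x ≈ 607 mm and z ≈ 85 mm.
- **Robot:** clear of everything when I handed in, with no force on the wrist.

- **TCP height:** the reported TCP height was wrong; the fingertips were about 33 mm above it. Because of that the first grasp shut over the barrel's top without moving it. I worked from the measured offset after that.
- **Dome grasp:** before lifting the dome I pressed its tile with about 23 N while feeling for the right height.
- **Final check:** I had used all 16 picture views, so the last look was by camera readings and the networks only. They gave a few false extra reports.

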